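# Clear and load the findings carriage, slide it into the free bay and snap its latch down

## Task

Take the black eye loupe off the deck of the sliding carriage and stand it upright on the cabinet top; lay all the small cream card boxes of findings (24 x 50 mm, there are two to four) flat on the deck, then push the carriage fully home against the end stop of the bay that has no wooden block in it (leave the block where it lies); it jams if it is pushed off its centre line, and must not be forced. Then take the black hand punch and press the head of that bay's latch squarely down with it until it snaps home into the notch in the carriage's edge (leave the other latch up, and never press a latch with bare fingers), and stand the punch upright on the cabinet top again, with all the boxes still lying on the carriage.

Things in the scene. Friction and masses are not known exactly. Their poses are not given: they have to be found in the camera images.
- bed: Fixed grey metal guide bed, 150 x 380 mm; base plate 6 mm thick, a steel rail along each long side (tops 18 mm above the cabinet top, 112 mm apart inside), a stop bar 27 mm high across each end. Origin at the centre of its underside; y along the rails to the robot's left (left bay y > 0, right bay y < 0); the -x side with the two latches faces the robot; brackets reach x = -90 mm.
- carriage: Loose carriage on the bed, 0.3 to 0.55 kg, 108 (x) by 128 mm (y, along the rails). Origin at the centre of its underside, 6 mm above the cabinet top; axes as the bed's. Guide shoes only 36 mm long, 1.5 mm play a side: pushed within 12 mm of its centre line (x = 0) it glides with 1 to 2 N, 40 mm off it skews and wedges (back off, push again at the centre). Over 30 N counts as forcing.
- deck (a point): Centre of the carriage's deck surface, 24 mm above the cabinet top; axes as the carriage's. A rim 3 mm high and 4 mm wide runs all round, but for a notch 24 mm wide and 10 mm deep in the middle of the -x edge. Four boxes fit side by side, their 50 mm across the rails (along x), at y = -45, -15, 15 and 45 mm; held by their ends they can be laid there with 6 mm between them.
- end_left (a point): Centre of the carriage's left end face (carriage y = +64 mm), 16 mm above the cabinet top, where a light vertical line marks the centre. The face is flat, slippery plastic, 92 mm wide, from 9 to 24 mm above the cabinet top. Push here, along the bed's y, to send the carriage right.
- end_right (a point): Centre of the carriage's right end face (carriage y = -64 mm), 16 mm above the cabinet top, where a light vertical line marks the centre. The face is flat, slippery plastic, 92 mm wide, from 9 to 24 mm above the cabinet top. Push here, along the bed's y, to send the carriage left.
- stop_left (a point): Middle of the inner face of the left stop bar (bed y = +180 mm). Fully home here means that the carriage's left end face touches the bar (carriage origin at bed y = +116 mm), within 4 mm.
- stop_right (a point): Middle of the inner face of the right stop bar (bed y = -180 mm). Fully home here means that the carriage's right end face touches the bar (carriage origin at bed y = -116 mm), within 4 mm.
- box_1: Small cream card box of findings, 24 x 50 x 10 mm, 12 g, lying flat; origin at the centre of its underside, x along the 24 mm, y along the 50 mm, z up. Two to four such boxes are present, all alike; an absent one has no pose.
- box_2: Small cream card box of findings, 24 x 50 x 10 mm, 12 g, lying flat; origin at the centre of its underside, x along the 24 mm, y along the 50 mm, z up. Two to four such boxes are present, all alike; an absent one has no pose.
- box_3: Small cream card box of findings, 24 x 50 x 10 mm, 12 g, lying flat; origin at the centre of its underside, x along the 24 mm, y along the 50 mm, z up. Two to four such boxes are present, all alike; an absent one has no pose.
- box_4: Small cream card box of findings, 24 x 50 x 10 mm, 12 g, lying flat; origin at the centre of its underside, x along the 24 mm, y along the 50 mm, z up. Two to four such boxes are present, all alike; an absent one has no pose.
- punch: Black rubber hand punch, an upright cylinder 20 mm in diameter and 60 mm tall, 60 g, standing on the cabinet top to the right; origin at the centre of its underside, z up. It is stood upright on the cabinet top again, anywhere free.
- block_left: Brown wooden blanking block, 100 x 30 x 19 mm, 1.2 kg, lying between the rails at the end of the left bay (bed y = +165 mm), so that this bay is taken; leave it there. Only one of the two blocks is present; the absent one has no pose. Origin at the centre of its underside, 6 mm above the cabinet top; the 30 mm lie along bed y.
- block_right: Brown wooden blanking block, 100 x 30 x 19 mm, 1.2 kg, lying between the rails at the end of the right bay (bed y = -165 mm), so that this bay is taken; leave it there. Only one of the two blocks is present; the absent one has no pose. Origin at the centre of its underside, 6 mm above the cabinet top; the 30 mm lie along bed y.
- latch_left_travel (a joint): Travel of the left bay's latch, m: 0 = up, 0.010 = snapped home. Resistance peaks at about 10 N near 2 mm; past 5 mm it snaps over and holds itself. It is not meant to be raised again; only the used bay's latch may go down. Its foot drops into the notch in the deck's edge when the carriage is fully home (5 mm spare each way); pressed sooner it lands on the deck or bars the way.
- latch_right_travel (a joint): Travel of the right bay's latch, m: 0 = up, 0.010 = snapped home. Resistance peaks at about 10 N near 2 mm; past 5 mm it snaps over and holds itself. It is not meant to be raised again; only the used bay's latch may go down. Its foot drops into the notch in the deck's edge when the carriage is fully home (5 mm spare each way); pressed sooner it lands on the deck or bars the way.
- latch_left: The left bay's latch, on the robot's side of the bed (bed x = -78 mm, y = +116 mm): a round dark steel head, 24 mm across and 11 mm high, over a steel foot that reaches across the rail. Origin at the centre of the head's flat top, which is pressed; z up. The top is 48 mm above the cabinet top while up, 38 mm when home.
- latch_right: The right bay's latch, on the robot's side of the bed (bed x = -78 mm, y = -116 mm): a round dark steel head, 24 mm across and 11 mm high, over a steel foot that reaches across the rail. Origin at the centre of the head's flat top, which is pressed; z up. The top is 48 mm above the cabinet top while up, 38 mm when home.
- eye_loupe: Black eye loupe, a round cup 41 mm across at its rim and 30 mm tall, tapering to its smaller lower end, 20 g, left standing on the carriage's deck. Origin at the centre of its underside, z up. It is stood on the cabinet top, anywhere free.
Things that resemble listed ones, but are neither listed nor needed, are in the scene too. Of the things like the punch, leave any that is orange; of the rest the smaller one is meant.

How it is judged:
By the outcome, as a careful person would: the job done as asked, in the order asked, and still so for the second after the job is handed in, with the robot touching nothing.
Of block_left, block_right only 1 to 1 are there at a start; the rules pass over those that are not, and their reading is None.
Of box_1, box_2, box_3, box_4 only 2 to 4 are there at a start; the rules pass over those that are not, and their reading is None.
At some moment in a run one of box_1, box_2, box_3, box_4 may be knocked a few centimetres aside while the robot is not near it.
It also fails if it takes over 210 s, if anything falls off the work surface, if the arm or the gripper's body presses on something with over 40 N, if the wrist force passes 120 N, or if a joint passes its speed limit or range.

## Robot

A 6-joint arm with a two-finger parallel gripper is mounted at the origin on a cart in front of the work surface, level with it; the furniture and walls round the work are solid. World frame = base frame: x ahead of the robot, y to its left, z up, the work surface at z = 0. Lengths are in mm, angles in rad, forces in N, time in s.
With the tool pointing down it reaches from about 350 to 975 mm from the base axis. Payload 7.1 kg.
Tool frame: the origin (TCP) lies between the finger pads; the fingertips stand 19 mm ahead of it and the grasp point (between the pads) is the TCP; y points along the fingers, z is the direction in which the jaws open and shut, and the axes are right-handed (so a half turn about y gives the same grasp; the last joint's range is limited). The gripper opens to 88 mm and grips with 3 to 60 N. Pads are 20 mm wide; open, the fingers measure 115 mm over their backs; the gripper's body (75 mm by 178 mm) begins 61 mm behind the grasp point.
Start: joints at [1.228, 0.423, 1.63, -0, 1.089, -0.019], TCP at [198.825, 592.515, 241.675] pointing down, gripper open.
Joint ranges: [-3, 3], [-0.9, 2.11], [0.09, 2.58], [-1.31, 4.45], [0.11, 2.69], [-2.54, 2.54]. Speed limits (rad/s): [2.39, 2.39, 3.01, 3.14, 3.14, 3.14].

## Interface

Orientations are given as a rotation vector (axis times angle).
In Python, from workcell import ctrl gives the robot as it stands.
- The arm moves only by the tool servo_tool, never from a script. Its argument "moves" is text: rows parted by semicolons, each of 6 numbers parted by spaces: the shift along the world's x, y, z in m, then the turn, a rotation vector about the world's x, y, z in degrees. A call has 1 to 8 rows; each row is the pose to reach, as a shift and turn from the pose commanded when the call began; what a row does not reach only later rows make up. A row lasts 1/8 s, in which the tool goes at most 62.5 mm and 10.7 degrees, less where a joint would pass 70% of its speed; a pose out of reach is approached as far as the arm can. A call with a gripper value outside its range is refused whole. "hand" is the closure in counts, from 0 (fully open) to 255 (shut), set as the call begins (left out, the last holds). The fingers move at their own pace and stop on an object; the grip force is fixed at half the most. Time passes only in rows, so rows that repeat a pose let the fingers close. It gives the time, the measured TCP pose, the force and the opening at its end, in the units of the state.
- ctrl.get_obs(): the state, without advancing time (a new reading comes with each control period).
- ctrl.get_image(name): name is "side" or "top"; returns a dict with "pixels" (384x512x3 uint8, red, green, blue), "depth" (384x512 float32, mm along the optical axis (not along the pixel's ray), 0 where there is no reading), "vertical_fov" (degrees; the focal length in pixels is half the picture's height over the tangent of half this angle, whatever the lens; pixels are square), "cx", "cy" (the principal point, pixels), "xyz" and "attitude" of the camera in the world. Camera axes: x right, y up, looking along -z (the intrinsics and any distortion apply to the point x, -y, -z); pixel columns grow to the right and rows downward; lengths in mm; the calibration is good to about 2 mm. A picture is of the moment at which its call begins.
- ctrl.close_job(): hands the job in, once; it reports no verdict.
The state is a dict: "t": time; "qpos": joint angles; "qvel": joint speeds; "joint_torque": joint torques, N m; "ee_pos": TCP position; "orientation": TCP orientation; "ft_force": force on the tool from outside, world axes, zero at the start; "moment": the same for the moment, N m; "width": finger opening in mm.
Only numpy, scipy, OpenCV 4.12 (cv2) and the standard library are available. Lean on these libraries where they do the work, as an engineer would, in place of code of your own. Each camera call takes 0.05 s, during which the arm holds its last target.

## Working session

There is one attempt and no reset: what is moved stays moved. The work goes in short steps, Python scripts to look and compute and a tool call to move; the robot and the scene stay as the last step left them, time stands still between calls to the robot, and variables do not carry over. Pictures are saved under pics/ and viewed, and the job is handed in when it is done.

Besides the shell and the picture viewer there is one more tool, called by a JSON object that holds its "method" and its "body", one argument or row to a line. servo_tool: Moves the arm, as the interface text tells. Its arguments: {"type":"object","properties":{"moves":{"type":"string"},"hand":{"type":"number"}},"required":["moves"]}

```bash
ls; mkdir -p pics; cat > h.py <<'E'
import numpy as np, cv2
from workcell import ctrl
from scipy.spatial.transform import Rotation as R
def snap(name,fn=None):
    im=ctrl.get_image(name)
    if fn: cv2.imwrite(fn,im["pixels"][:,:,::-1])
    return im
def cloud(im):
    d=im["depth"];h,w=d.shape
    f=h/2/np.tan(np.radians(im["vertical_fov"])/2)
    v,u=np.mgrid[0:h,0:w]
    x=(u-im["cx"])/f*d;y=-(v-im["cy"])/f*d
    P=np.stack([x,y,-d],-1)
    return P@rot(im).T+np.array(im["xyz"])
def rot(im):
    a=np.array(im["attitude"])
    return a if a.shape==(3,3) else R.from_rotvec(a).as_matrix()
def ray(im,u,v,z):
    h=im["depth"].shape[0]
    f=h/2/np.tan(np.radians(im["vertical_fov"])/2)
    d=rot(im)@np.array([(u-im["cx"])/f,-(v-im["cy"])/f,-1])
    o=np.array(im["xyz"]);t=(z-o[2])/d[2];return o+t*d
E
python3 - <<'E'
from h import *
for n in("top","side"):
    im=snap(n,f"pics/{n}0.png"); print({k:v for k,v in im.items() if k not in("pixels","depth")})
    np.savez(f"{n}0.npz",**{k:np.array(v) for k,v in im.items()})
print(ctrl.get_obs())
E
```

```text
pics
{'vertical_fov': 55.70658016698655, 'cx': 256.3084294973855, 'cy': 185.5744792921845, 'xyz': array([422.17586454, -33.57204887, 902.00691889]), 'attitude': array([ 0.06521096, -0.10743197, -1.55209843])}
{'vertical_fov': 42.07911634119663, 'cx': 255.38581359822453, 'cy': 189.922967111976, 'xyz': array([ 142.49107303, -547.94232399,  920.57463544]), 'attitude': array([ 0.58899301, -0.20946839, -0.61632692])}
{'t': 0.1, 'qpos': array([ 1.22798533e+00,  4.23767710e-01,  1.63057950e+00, -1.51325601e-05,
        1.08860778e+00, -1.90113613e-02]), 'qvel': array([ 0.00012972, -0.00098345, -0.00161389,  0.00104318,  0.00083654,
       -0.00013305]), 'joint_torque': array([ 6.08295122e-04, -5.45615458e+01, -2.74326789e+01,  6.45776954e-02,
        1.88810856e-02, -3.13334579e-05]), 'ee_pos': array([198.68731381, 592.08948098, 240.99075213]), 'orientation': array([-1.55716378,  0.25433493, -0.25396923]), 'ft_force': array([-0.05946655,  1.32604375, -1.43989839]), 'moment': array([ 0.02005787, -0.00695021,  0.00974531]), 'width': 87.85780855307523}
```

```bash
python3 - <<'E'
import cv2
for n in("top","side"):
    i=cv2.imread(f"pics/{n}0.png"); cv2.imwrite(f"pics/{n}0b.png",cv2.resize(i,(800,600),interpolation=cv2.INTER_CUBIC))
E
```

```text
(no output)
```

View pics/top0b.png

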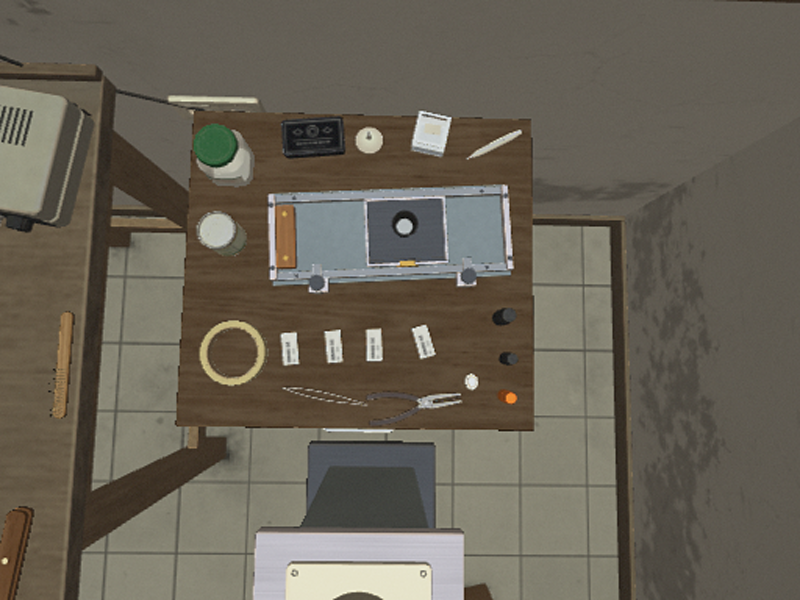

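View pics/side0b.png

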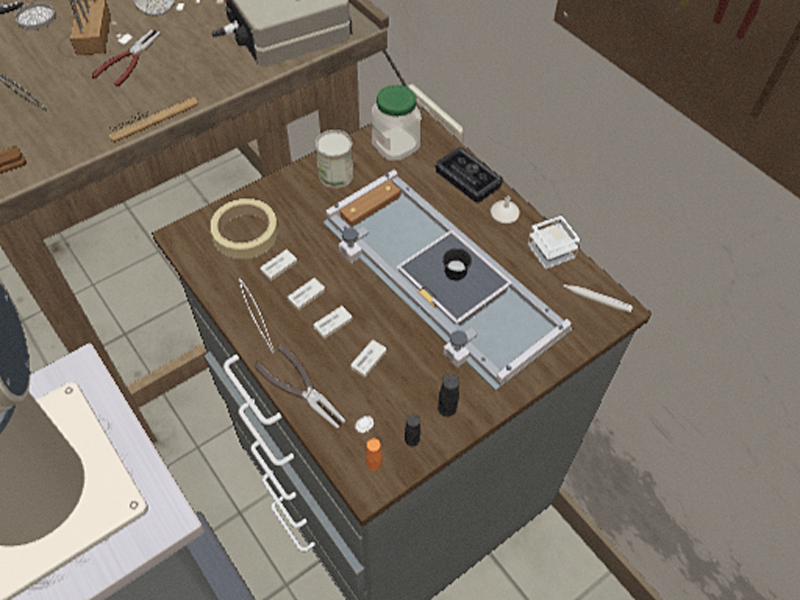

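Four boxes in a row at top (290–425, 345) of the enlarged picture. The block is in the left bay, so the right bay is used. The smaller black punch is at (508,358). Now I'll measure them.

```bash
python3 - <<'E'
from h import *
im=dict(np.load("top0.npz")); P=cloud(im); z=P[...,2]
print("table z",np.median(z[170:180,300:330]) , P[262,200])
px=im["pixels"].astype(int)
# boxes: bright, z ~5-20
def comps(mask,mn=30):
    n,l,s,c=cv2.connectedComponentsWithStats(mask.astype(np.uint8))
    for i in range(1,n):
        if s[i,4]>=mn:
            m=l==i; q=P[m]
            (cx,cy),(w,h),a=cv2.minAreaRect(q[:,:2].astype(np.float32))
            print("px",c[i].round(),"n",s[i,4],"med",np.median(q,0).round(1),"rect",round(cx,1),round(cy,1),round(w,1),round(h,1),round(a,1),"zmax",q[:,2].max().round(1))
print("raised"); 
comps((z>5)&(z<150)&(P[...,0]>300)&(P[...,0]<820)&(abs(P[...,1])<420),15)
print("white boxes"); comps((px.min(-1)>130)&(z>-5)&(z<20)&(P[...,0]<520)&(P[...,0]>330))
print("black"); comps((px.max(-1)<60)&(z>15)&(z<80)&(P[...,0]<650)&(P[...,0]>330),10)
E
```

```text
table z 8.274576913382361 [332.84544033  76.78237384   1.29943244]
raised
px [ 54. 157.] n 5138 med [591.7 403.6  73.6] rect 560.1 408.6 23.6 519.8 89.9 zmax 150.0
px [276.  84.] n 479 med [ 772.6 -100.7   26. ] rect 774.5 -101.3 52.4 54.5 78.5 zmax 46.3
px [200.  87.] n 967 med [767.1  88.6  17.2] rect 768.7 88.8 62.1 99.9 6.0 zmax 21.8
px [143.  99.] n 1198 med [707.2 208.8  96. ] rect 717.9 217.4 67.6 68.0 89.1 zmax 105.0
px [236.  89.] n 149 med [766.5  -1.5   8.8] rect 769.2 -0.8 34.9 38.1 18.8 zmax 34.2
px [317.  92.] n 161 med [ 764.5 -208.3   11.1] rect 765.6 -205.8 15.6 99.3 30.2 zmax 16.5
px [249. 150.] n 8283 med [607.6 -39.7  18.3] rect 603.7 -39.3 166.8 380.2 3.7 zmax 58.2
px [141. 149.] n 668 med [595.1 213.1  69.2] rect 598.9 218.2 55.9 56.2 70.6 zmax 77.5
px [322. 202.] n 138 med [ 479.1 -209.    72.1] rect 480.6 -212.6 22.4 22.2 47.7 zmax 78.9
px [149. 225.] n 698 med [418.6 202.   24.5] rect 419.5 198.3 97.1 97.5 63.2 zmax 30.2
px [271. 218.] n 201 med [441.7 -94.   10. ] rect 441.4 -93.6 49.7 23.9 17.1 zmax 14.1
px [213. 221.] n 206 med [432.3  46.7  10.1] rect 432
[... 838 characters left out ...]
220.] n 181 med [435.5 -16.4  10.2] rect 435.3 -16.4 48.7 22.9 4.4 zmax 14.6
px [185. 223.] n 189 med [426.6 114.6  10.1] rect 427.0 115.7 48.5 24.7 6.2 zmax 13.3
px [301. 244.] n 64 med [ 380.  -169.1    7.1] rect 379.5 -169.8 24.4 17.3 0.8 zmax 13.8
px [279. 256.] n 127 med [ 348.2 -109.7   10.2] rect 350.5 -118.8 18.6 66.4 8.1 zmax 14.0
black
px [ 60. 196.] n 1020 med [481.2 399.1  52.6] rect 489.8 399.1 4.3 319.1 89.9 zmax 72.0
px [259. 142.] n 125 med [627.5 -60.8  50.4] rect 619.0 -60.3 38.9 38.0 44.1 zmax 58.2
px [320. 203.] n 64 med [ 477.6 -204.9   48.6] rect 479.9 -208.4 24.7 12.9 11.1 zmax 75.3
px [323. 229.] n 37 med [ 417.1 -215.9   37.5] rect 416.8 -217.8 19.0 9.6 6.0 zmax 61.0
```

```bash
python3 - <<'E'
import cv2
i=cv2.imread("pics/top0.png"); 
cv2.imwrite("pics/c1.png",cv2.resize(i[112:190,165:335],None,fx=4.7,fy=4.7,interpolation=cv2.INTER_CUBIC))
cv2.imwrite("pics/c2.png",cv2.resize(i[190:270,175:345],None,fx=4.7,fy=4.7,interpolation=cv2.INTER_CUBIC))
E
```

```text
(no output)
```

View pics/c1.png

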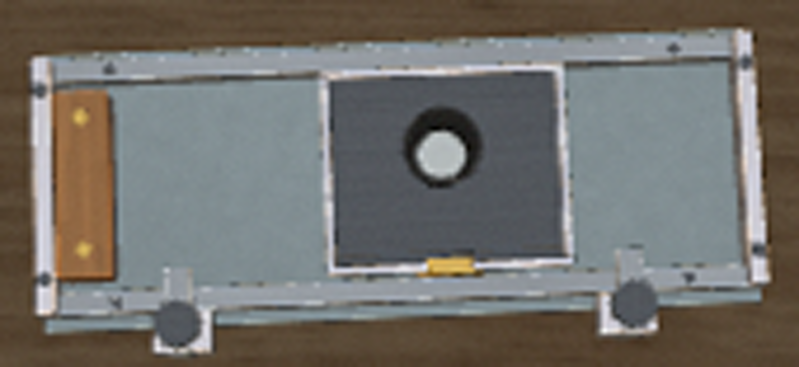

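View pics/c2.png

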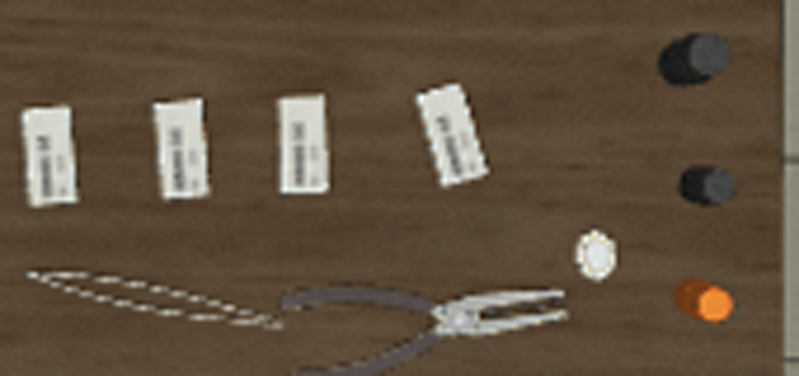

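```bash
python3 - <<'E'
from h import *
im=dict(np.load("top0.npz"))
def c1(x,y,z): return ray(im,(x+.5)/4.7-.5+165,(y+.5)/4.7-.5+112,z)[:2]
LL,LR=c1(178,323,48),c1(634,303,48); d=LL-LR
a=np.arctan2(-d[0],d[1]); print("latches",LL,LR,np.linalg.norm(d),"yaw deg",np.degrees(a))
Rm=np.array([[np.cos(a),-np.sin(a)],[np.sin(a),np.cos(a)]])
o=(LL+LR)/2-Rm@np.array([-78,0]); print("bed origin from latch",o)
cs=np.array([c1(*p,27) for p in [(322,74),(563,66),(331,273),(572,261)]]); print("carr corners",cs.round(1),cs.mean(0), "in bed",((cs.mean(0)-o)@Rm).round(1))
print(((cs-o)@Rm).round(1))
# stop bars outer corners z27
for p in [(32,58),(36,315),(750,30),(768,283)]: print("bar corner",p,((c1(*p,27)-o)@Rm).round(1))
print("loupe top",c1(442,146,54), (c1(442,146,54)-o)@Rm)
# heads via depth
P=cloud(im)
for nm,c in(("LL",LL),("LR",LR)):
    m=(np.hypot(*(P[...,:2]-c).transpose(2,0,1))<20)&(P[...,2]>42)&(P[...,2]<56); print(nm,P[m].mean(0),m.sum(),cv2.minAreaRect(P[m][:,:2].astype(np.float32)))
E
```

```text
latches [526.96766306  71.35393948] [ 541.50336619 -158.3697519 ] 230.18310330165895 yaw deg 3.6205479218017573
bed origin from latch [612.07983799 -38.58232815]
carr corners [[ 662.4    2.9]
 [ 669.6 -123.6]
 [ 557.1   -4.1]
 [ 565.8 -129. ]] [613.73667173 -63.46519938] in bed [  0.1 -24.9]
[[ 52.8  38.2]
 [ 52.1 -88.5]
 [-52.7  37.9]
 [-51.9 -87.4]]
bar corner (32, 58) [ 67.5 189. ]
bar corner (36, 315) [-67.9 189.9]
bar corner (750, 30) [  67.6 -188.8]
bar corner (768, 283) [ -67.9 -189. ]
loupe top [619.03808625 -59.72051692] [  5.60951704 -21.53540253]
LL [526.69245746  71.82535095  47.93806089] 83 ((526.742919921875, 71.69485473632812), (21.678529739379883, 21.872051239013672), 5.56003999710083)
LR [ 541.02631514 -158.61326625   47.84475194] 81 ((540.6314697265625, -158.51072692871094), (21.803945541381836, 21.72646713256836), 0.8499890565872192)
```

```bash
python3 - <<'E'
from h import *
o=ctrl.get_obs(); M=R.from_rotvec(o["orientation"]).as_matrix(); print(M.round(4)); print("jaw yaw",np.degrees(np.arctan2(M[1,2],M[0,2])), o["qpos"])
im=dict(np.load("side0.npz")); P=cloud(im)
for nm,c,z0,z1,r in(("LL",(526.9,71.5),43,54,20),("LR",(541.2,-158.5),43,54,20),("punch",(417,-221),53,66,16),("loupe",(619,-60),50,60,26)):
    m=(np.hypot(*(P[...,:2]-np.array(c)).transpose(2,0,1))<r)&(P[...,2]>z0)&(P[...,2]<z1); print(nm,P[m].mean(0),m.sum(),cv2.minAreaRect(P[m][:,:2].astype(np.float32)))
E
```

```text
[[ 9.480e-01 -4.000e-04  3.182e-01]
 [-3.182e-01 -1.300e-03  9.480e-01]
 [-0.000e+00 -1.000e+00 -1.400e-03]]
jaw yaw 71.44805072803153 [ 1.22798533e+00  4.23767710e-01  1.63057950e+00 -1.51325601e-05
  1.08860778e+00 -1.90113613e-02]
LL [529.09964855  70.14067319  48.80647908] 83 ((528.910888671875, 70.54547119140625), (22.164047241210938, 22.763511657714844), 82.50482940673828)
LR [ 543.24346161 -160.55607416   48.7303304 ] 101 ((543.8804931640625, -159.414306640625), (24.65420150756836, 20.992170333862305), 55.34977340698242)
punch [ 418.98251195 -224.65482107   59.61203261] 65 ((419.2304992675781, -223.84471130371094), (16.715824127197266, 15.414745330810547), 58.83924102783203)
loupe [624.33316896 -57.7891545   54.19405452] 99 ((622.1453857421875, -60.151451110839844), (41.160301208496094, 40.305564880371094), 35.51564407348633)
```

{"method": "servo_tool", "body": {
  "moves": "0.03 -0.05 0 0 0 -8; 0.065 -0.1 0 0 0 -17; 0.1 -0.15 0 0 0 -25; 0.135 -0.2 0 0 0 -34; 0.17 -0.26 0 0 0 -42; 0.2 -0.31 0 0 0 -51; 0.235 -0.36 0 0 0 -59; 0.27 -0.41 0 0 0 -67.8",
  "hand": 0
}}

```text
t: 1.1
ee_pos: [469.6, 180.6, 241.7]
orientation: [-1.236, 1.166, -1.166]
ft_force: [-0.2, 0.1, -0.5]
width: 87.9
```

{"method": "servo_tool", "body": {
  "moves": "0.03 -0.045 0 0 0 0; 0.06 -0.09 0 0 0 0; 0.09 -0.14 0 0 0 0; 0.12 -0.19 0 0 0 0; 0.15 -0.24 0 0 0 0; 0.1517 -0.2425 -0.05 0 0 0; 0.1517 -0.2425 -0.09 0 0 0; 0.1517 -0.2425 -0.13 0 0 0"
}}

```text
t: 2.1
ee_pos: [620.2, -60.3, 110.0]
orientation: [-1.239, 1.163, -1.162]
ft_force: [0.3, -0.3, 0.2]
width: 87.7
```

```bash
python3 - <<'E'
from h import *
o=ctrl.get_obs(); print(o["ee_pos"],o["orientation"]); M=R.from_rotvec(o["orientation"]).as_matrix();print("yaw",np.degrees(np.arctan2(M[1,2],M[0,2])))
for n in("top","side"):
    im=snap(n,f"pics/{n}1.png")
i=cv2.imread("pics/side1.png"); cv2.imwrite("pics/side1c.png",cv2.resize(i[80:270,180:420],None,fx=3,fy=3))
E
```

```text
[620.17376996 -60.31666152 109.99511678] [-1.23872091  1.16319556 -1.16225977]
yaw 3.610356775296446
```

View pics/side1c.png

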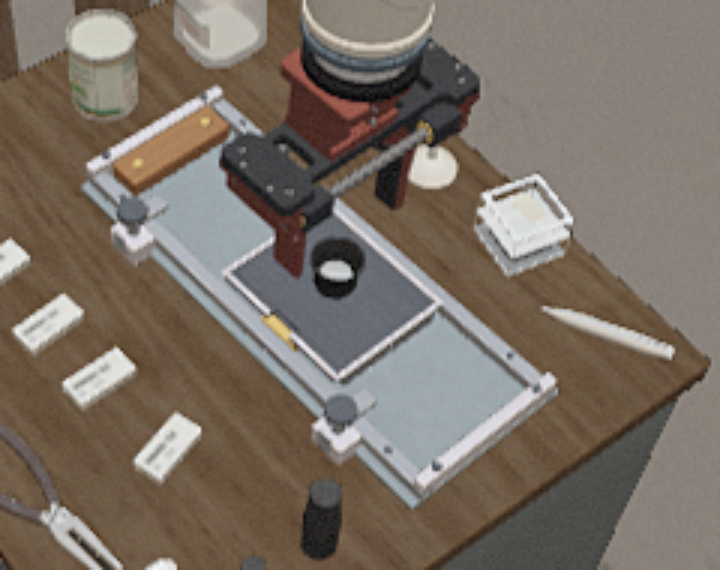

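{"method": "servo_tool", "body": {
  "moves": "0 0 0 0 0 0; 0 0 0 0 0 0; 0 0 0 0 0 0; 0 0 -0.02 0 0 0; 0 0 -0.04 0 0 0; 0 0 -0.055 0 0 0; 0 0 -0.063 0 0 0; 0 0 -0.063 0 0 0",
  "hand": 95
}}

```text
t: 3.2
ee_pos: [620.0, -59.9, 47.6]
orientation: [-1.24, 1.164, -1.161]
ft_force: [0.2, -0.1, -0.4]
width: 55.3
```

{"method": "servo_tool", "body": {
  "moves": "0 0 0 0 0 0; 0 0 0 0 0 0; 0 0 0 0 0 0; 0 0 0 0 0 0; 0 0 0 0 0 0; 0 0 0 0 0 0",
  "hand": 170
}}

```text
t: 3.95
ee_pos: [621.0, -60.1, 49.2]
orientation: [-1.238, 1.161, -1.163]
ft_force: [-1.4, 0.1, 4.6]
width: 38.6
```

{"method": "servo_tool", "body": {
  "moves": "0 0 0.01 0 0 0; 0 0 0.03 0 0 0; 0 0 0.06 0 0 0; 0 0 0.09 0 0 0; 0 0 0.09 0 0 0"
}}

```text
t: 4.58
ee_pos: [622.4, -60.2, 142.2]
orientation: [-1.235, 1.158, -1.166]
ft_force: [0.7, -0.1, 0.2]
width: 38.5
```

```bash
python3 - <<'E'
from h import *
o=ctrl.get_obs(); print(o["ee_pos"],o["width"],o["ft_force"])
im=snap("side","pics/side2.png")
i=cv2.imread("pics/side2.png"); cv2.imwrite("pics/side2c.png",cv2.resize(i[80:270,180:420],None,fx=3,fy=3))
E
```

```text
[622.43071722 -60.19939562 142.21095328] 38.54302506400294 [ 0.68859566 -0.06566947  0.1667698 ]
```

View pics/side2c.png

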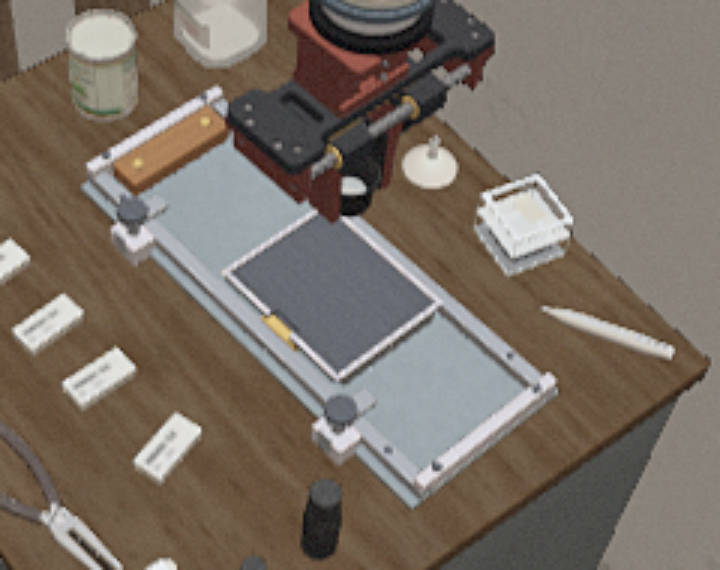

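{"method": "servo_tool", "body": {
  "moves": "-0.03 0 0 0 0 0; -0.07 0.005 0 0 0 0; -0.11 0.005 0 0 0 0; -0.13 0.005 0 0 0 0; -0.13 0.005 -0.04 0 0 0; -0.13 0.005 -0.08 0 0 0; -0.13 0.005 -0.1 0 0 0; -0.13 0.005 -0.1 0 0 0"
}}

```text
t: 5.62
ee_pos: [488.6, -54.7, 36.7]
orientation: [-1.242, 1.166, -1.159]
ft_force: [0.3, -0.9, -0.3]
width: 38.2
```

{"method": "servo_tool", "body": {
  "moves": "0 0 -0.005 0 0 0; 0 0 -0.008 0 0 0; 0 0 -0.011 0 0 0; 0 0 -0.012 0 0 0; 0 0 -0.0125 0 0 0; 0 0 -0.0125 0 0 0"
}}

```text
t: 6.38
ee_pos: [490.6, -55.0, 26.3]
orientation: [-1.239, 1.162, -1.162]
ft_force: [0.4, -0.1, 0.3]
width: 38.6
```

{"method": "servo_tool", "body": {
  "moves": "0 0 -0.001 0 0 0; 0 0 -0.002 0 0 0; 0 0 -0.002 0 0 0"
}}

```text
t: 6.75
ee_pos: [490.7, -55.0, 25.1]
orientation: [-1.238, 1.162, -1.162]
ft_force: [-3.4, 0.1, 14.0]
width: 38.8
```

{"method": "servo_tool", "body": {
  "moves": "0 0 0 0 0 0; 0 0 0 0 0 0; 0 0 0 0 0 0; 0 0 0.02 0 0 0; 0 0 0.06 0 0 0; 0 0 0.1 0 0 0; 0 0 0.1 0 0 0",
  "hand": 95
}}

```text
t: 7.62
ee_pos: [492.4, -55.2, 126.6]
orientation: [-1.235, 1.158, -1.165]
ft_force: [-1.0, 0.2, 0.1]
width: 55.3
```

```bash
cat >> h.py <<'E'
def boxes():
    """cream boxes from top depth: (x,y,long-axis deg,z)"""
    im=snap("top"); P=cloud(im); z=P[...,2]; px=im["pixels"].astype(int)
    m=(px.min(-1)>120)&(z>5)&(z<45)&(P[...,0]<720)&(P[...,0]>390)&(abs(P[...,1])<300)
    n,l,s,c=cv2.connectedComponentsWithStats(m.astype(np.uint8))
    for i in range(1,n):
        if s[i,4]>=60:
            q=P[l==i]; (cx,cy),(w,h),a=cv2.minAreaRect(q[:,:2].astype(np.float32))
            if h>w: w,h,a=h,w,a-90
            if w<80: print("box?",round(cx,1),round(cy,1),"sz",round(w,1),round(h,1),"ang",round(a,1),"z",np.median(q[:,2]).round(1))
    return im
E
python3 - <<'E'
from h import *
im=snap("side","pics/side3.png"); boxes()
o=ctrl.get_obs(); print(o["ee_pos"],o["width"],o["ft_force"])
i=cv2.imread("pics/side3.png"); cv2.imwrite("pics/side3c.png",cv2.resize(i[80:270,160:420],None,fx=3,fy=3))
E
```

```text
box? 543.5 94.8 sz 77.4 38.9 ang 73.3 z 19.1
box? 427.2 114.7 sz 48.6 23.3 ang 6.8 z 10.1
[490.38366977 -54.94906611 124.04862659] 54.92873881020055 [ 0.40132814 -0.20428376 -0.39412424]
```

View pics/side3c.png

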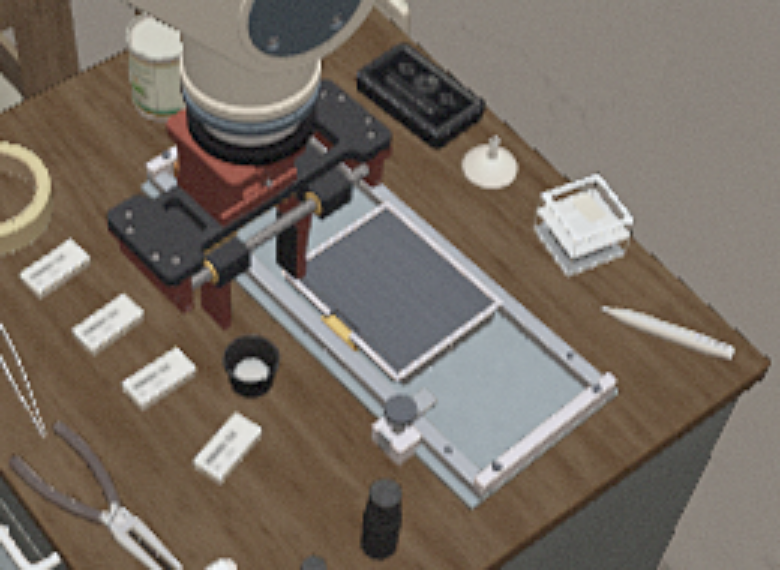

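{"method": "servo_tool", "body": {
  "moves": "-0.02 0.055 0 0 0 1; -0.04 0.11 0 0 0 2; -0.0633 0.1696 0 0 0 3.4; -0.0633 0.1696 -0.04 0 0 3.4; -0.0633 0.1696 -0.08 0 0 3.4; -0.0633 0.1696 -0.098 0 0 3.4; -0.0633 0.1696 -0.1025 0 0 3.4; -0.0633 0.1696 -0.1025 0 0 3.4",
  "hand": 72
}}

```text
t: 8.72
ee_pos: [426.6, 114.4, 21.1]
orientation: [-1.266, 1.119, -1.118]
ft_force: [-0.6, -0.2, 0.4]
width: 63.0
```

{"method": "servo_tool", "body": {
  "moves": "0 0 0 0 0 0; 0 0 0 0 0 0; 0 0 0 0 0 0; 0 0 0 0 0 0; 0 0 0 0 0 0",
  "hand": 130
}}

```text
t: 9.35
ee_pos: [427.7, 114.7, 22.3]
orientation: [-1.264, 1.117, -1.119]
ft_force: [0.2, -1.2, 6.7]
width: 49.4
```

{"method": "servo_tool", "body": {
  "moves": "0 0 0.02 0 0 0; 0 0 0.06 0 0 0; 0.03 -0.02 0.08 0 0 -1; 0.07 -0.05 0.08 0 0 -2; 0.11 -0.08 0.08 0 0 -3.4; 0.15 -0.11 0.08 0 0 -3.4; 0.1836 -0.1332 0.08 0 0 -3.4; 0.1836 -0.1332 0.08 0 0 -3.4"
}}

```text
t: 10.35
ee_pos: [613.0, -20.3, 101.8]
orientation: [-1.236, 1.162, -1.165]
ft_force: [0.0, 0.2, 0.1]
width: 49.6
```

{"method": "servo_tool", "body": {
  "moves": "0 0 -0.02 0 0 0; 0 0 -0.04 0 0 0; 0 0 -0.048 0 0 0; 0 0 -0.052 0 0 0; 0 0 -0.055 0 0 0; 0 0 -0.055 0 0 0"
}}

```text
t: 11.1
ee_pos: [611.0, -18.5, 46.8]
orientation: [-1.238, 1.162, -1.162]
ft_force: [-0.0, -0.0, -0.5]
width: 49.6
```

{"method": "servo_tool", "body": {
  "moves": "0 0 -0.0007 0 0 0; 0 0 -0.0007 0 0 0"
}}

```text
t: 11.35
ee_pos: [611.1, -18.7, 46.3]
orientation: [-1.238, 1.162, -1.163]
ft_force: [-0.3, -0.0, -0.2]
width: 49.3
```

{"method": "servo_tool", "body": {
  "moves": "0 0 0 0 0 0; 0 0 0 0 0 0; 0 0 0 0 0 0; 0 0 0.02 0 0 0; 0 0 0.05 0 0 0; -0.03 0.03 0.08 0 0 0; -0.06 0.06 0.08 0 0 0; -0.08 0.08 0.08 0 0 0",
  "hand": 72
}}

```text
t: 12.35
ee_pos: [530.1, 62.4, 127.8]
orientation: [-1.237, 1.161, -1.163]
ft_force: [-0.2, 0.1, 1.0]
width: 63.1
```

{"method": "servo_tool", "body": {
  "moves": "-0.03 0.05 0 0 0 0; -0.06 0.1 0 0 0 0; -0.06 0.1 0 0 0 0"
}}

```text
t: 12.72
ee_pos: [469.2, 164.0, 127.2]
orientation: [-1.24, 1.159, -1.159]
ft_force: [0.4, -1.1, -0.6]
width: 63.1
```

```bash
python3 - <<'E'
from h import *
im=boxes()
cv2.imwrite("pics/top4c.png",cv2.resize(im["pixels"][110:270,165:345,::-1],None,fx=3.5,fy=3.5))
o=ctrl.get_obs(); print(o["ee_pos"],o["width"],o["ft_force"])
E
```

```text
box? 612.3 -18.5 sz 51.2 24.0 ang 4.6 z 33.9
box? 489.0 -55.4 sz 22.4 22.2 ang 1.3 z 10.8
box? 425.9 162.4 sz 66.8 19.3 ang 2.9 z 25.0
box? 441.5 -93.3 sz 49.3 23.2 ang 17.7 z 10.2
box? 431.5 46.6 sz 49.1 23.5 ang 7.5 z 10.1
box? 435.3 -16.3 sz 49.0 23.0 ang 4.2 z 10.1
[470.50631314 162.80476436 127.20745238] 62.993050984072724 [ 0.40447391  0.30740994 -0.31671854]
```

View pics/top4c.png

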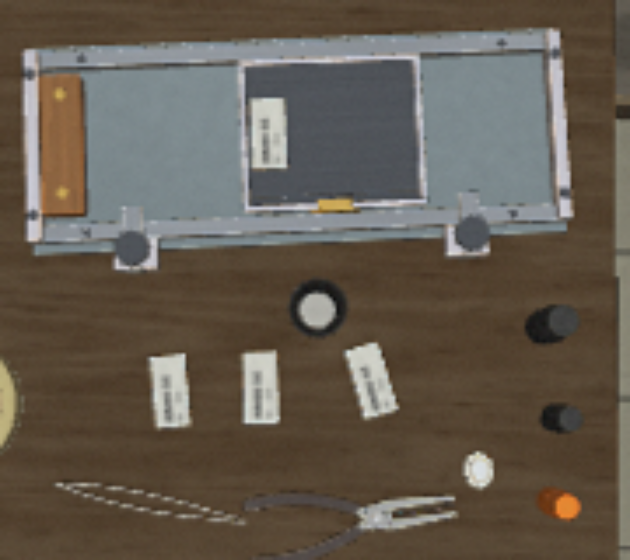

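{"method": "servo_tool", "body": {
  "moves": "-0.02 -0.05 0 0 0 1; -0.035 -0.1 0 0 0 2; -0.0392 -0.1148 0 0 0 3.4; -0.0392 -0.1148 -0.04 0 0 3.4; -0.0392 -0.1148 -0.08 0 0 3.4; -0.0392 -0.1148 -0.099 0 0 3.4; -0.0392 -0.1148 -0.1043 0 0 3.4; -0.0392 -0.1148 -0.1043 0 0 3.4"
}}

```text
t: 13.78
ee_pos: [432.3, 46.0, 22.0]
orientation: [-1.264, 1.118, -1.119]
ft_force: [-0.6, 0.1, 0.2]
width: 63.0
```

{"method": "servo_tool", "body": {
  "moves": "0 0 0 0 0 0; 0 0 0 0 0 0; 0 0 0 0 0 0; 0 0 0 0 0 0; 0 0 0 0 0 0",
  "hand": 130
}}

```text
t: 14.4
ee_pos: [432.3, 46.6, 22.5]
orientation: [-1.264, 1.116, -1.119]
ft_force: [-0.2, -2.5, 8.0]
width: 49.6
```

{"method": "servo_tool", "body": {
  "moves": "0 0 0.02 0 0 0; 0 0 0.06 0 0 0; 0.03 -0.02 0.08 0 0 -1; 0.07 -0.04 0.08 0 0 -2; 0.12 -0.06 0.08 0 0 -3.4; 0.16 -0.08 0.08 0 0 -3.4; 0.1811 -0.0952 0.08 0 0 -3.4; 0.1811 -0.0952 0.08 0 0 -3.4"
}}

```text
t: 15.4
ee_pos: [613.9, -49.4, 101.8]
orientation: [-1.237, 1.162, -1.164]
ft_force: [-0.3, 0.6, -0.9]
width: 49.6
```

{"method": "servo_tool", "body": {
  "moves": "0 0 -0.02 0 0 0; 0 0 -0.04 0 0 0; 0 0 -0.048 0 0 0; 0 0 -0.052 0 0 0; 0 0 -0.055 0 0 0; 0 0 -0.0557 0 0 0; 0 0 -0.0557 0 0 0"
}}

```text
t: 16.27
ee_pos: [613.3, -48.6, 46.6]
orientation: [-1.238, 1.161, -1.163]
ft_force: [-0.7, 0.9, 2.4]
width: 49.6
```

{"method": "servo_tool", "body": {
  "moves": "0 0 0 0 0 0; 0 0 0 0 0 0; 0 0 0 0 0 0; 0 0 0.02 0 0 0; 0 0 0.05 0 0 0; -0.03 0.03 0.08 0 0 0; -0.06 0.08 0.08 0 0 0; -0.08 0.13 0.08 0 0 0",
  "hand": 72
}}

```text
t: 17.27
ee_pos: [532.1, 82.3, 127.9]
orientation: [-1.236, 1.162, -1.164]
ft_force: [0.8, 0.7, 0.0]
width: 63.1
```

{"method": "servo_tool", "body": {
  "moves": "-0.03 0.05 0 0 0 0; -0.06 0.1 0 0 0 0; -0.06 0.1 0 0 0 0; -0.06 0.1 0 0 0 0"
}}

```text
t: 17.77
ee_pos: [473.4, 181.6, 127.0]
orientation: [-1.238, 1.16, -1.162]
ft_force: [0.3, -0.4, 0.5]
width: 62.8
```

```bash
python3 - <<'E'
from h import *
im=boxes()
o=ctrl.get_obs(); print(o["ee_pos"],o["width"],o["ft_force"])
E
```

```text
box? 613.7 -48.2 sz 52.2 23.7 ang 3.6 z 34.1
box? 612.3 -18.6 sz 51.0 24.2 ang 4.4 z 34.2
box? 489.0 -55.4 sz 22.3 22.2 ang 1.2 z 10.7
box? 441.6 -93.3 sz 49.3 23.3 ang 17.4 z 10.1
box? 435.3 -16.4 sz 49.0 23.0 ang 4.3 z 9.8
[473.63863979 181.0181862  126.76914228] 63.18679963494249 [-0.1281388   0.42902287 -0.08540486]
```

{"method": "servo_tool", "body": {
  "moves": "-0.01 -0.05 0 0 0 0.7; -0.02 -0.1 0 0 0 0.7; -0.03 -0.15 0 0 0 0.7; -0.0374 -0.1979 0 0 0 0.7; -0.0374 -0.1979 -0.04 0 0 0.7; -0.0374 -0.1979 -0.08 0 0 0.7; -0.0374 -0.1979 -0.1043 0 0 0.7; -0.0374 -0.1979 -0.1043 0 0 0.7"
}}

```text
t: 18.82
ee_pos: [435.6, -18.1, 20.7]
orientation: [-1.244, 1.156, -1.155]
ft_force: [-0.4, -0.3, 0.5]
width: 63.3
```

{"method": "servo_tool", "body": {
  "moves": "0 0 0 0 0 0; 0 0 0 0 0 0; 0 0 0 0 0 0; 0 0 0 0 0 0; 0 0 0 0 0 0",
  "hand": 130
}}

```text
t: 19.45
ee_pos: [435.5, -16.5, 21.9]
orientation: [-1.244, 1.153, -1.153]
ft_force: [-0.6, -1.9, 3.1]
width: 49.9
```

{"method": "servo_tool", "body": {
  "moves": "0 0 0.02 0 0 0; 0 0 0.06 0 0 0; 0.02 0 0.08 0 0 -0.7; 0.07 -0.02 0.08 0 0 -0.7; 0.12 -0.04 0.08 0 0 -0.7; 0.16 -0.055 0.08 0 0 -0.7; 0.1793 -0.062 0.08 0 0 -0.7; 0.1793 -0.062 0.08 0 0 -0.7"
}}

```text
t: 20.45
ee_pos: [615.4, -78.8, 101.4]
orientation: [-1.238, 1.162, -1.163]
ft_force: [-0.5, 0.4, -0.6]
width: 49.5
```

{"method": "servo_tool", "body": {
  "moves": "0 0 -0.02 0 0 0; 0 0 -0.04 0 0 0; 0 0 -0.048 0 0 0; 0 0 -0.052 0 0 0; 0 0 -0.055 0 0 0; 0 0 -0.0557 0 0 0; 0 0 -0.0557 0 0 0"
}}

```text
t: 21.32
ee_pos: [614.9, -78.5, 46.3]
orientation: [-1.238, 1.162, -1.163]
ft_force: [-0.4, -1.1, -1.1]
width: 49.5
```

{"method": "servo_tool", "body": {
  "moves": "0 0 0 0 0 0; 0 0 0 0 0 0; 0 0 0 0 0 0; 0 0 0.02 0 0 0; 0 0 0.05 0 0 0; -0.03 0.04 0.08 0 0 0; -0.06 0.09 0.08 0 0 0; -0.08 0.15 0.08 0 0 0",
  "hand": 72
}}

```text
t: 22.32
ee_pos: [534.3, 71.6, 127.9]
orientation: [-1.236, 1.162, -1.164]
ft_force: [1.0, 0.6, 0.2]
width: 63.1
```

{"method": "servo_tool", "body": {
  "moves": "-0.03 0.05 0 0 0 0; -0.06 0.1 0 0 0 0; -0.06 0.1 0 0 0 0; -0.06 0.1 0 0 0 0"
}}

```text
t: 22.82
ee_pos: [475.6, 171.0, 127.0]
orientation: [-1.238, 1.16, -1.162]
ft_force: [0.9, 1.2, 0.0]
width: 62.7
```

```bash
python3 - <<'E'
from h import *
im=boxes()
o=ctrl.get_obs(); print(o["ee_pos"],o["width"],o["ft_force"])
E
```

```text
box? 613.9 -48.2 sz 52.4 23.9 ang 3.7 z 34.3
box? 614.7 -77.2 sz 48.1 22.3 ang 1.0 z 34.2
box? 611.9 -17.6 sz 49.9 24.6 ang 1.6 z 34.2
box? 488.9 -55.4 sz 22.4 22.2 ang 1.2 z 11.2
box? 429.4 165.1 sz 78.0 24.1 ang 10.1 z 25.2
box? 441.6 -93.4 sz 49.3 23.5 ang 17.0 z 10.1
[475.83875386 170.41197101 126.80626653] 62.90441043697052 [-0.02680276 -0.01826346 -1.00537247]
```

{"method": "servo_tool", "body": {
  "moves": "0 -0.05 0 0 0 0; 0.005 -0.1 0 0 0 0; 0.01 -0.16 0 0 0 0; 0.0159 -0.2265 0 0 0 0; 0.0159 -0.2265 -0.03 0 0 0; 0.0159 -0.2265 -0.07 0 0 0; 0.0159 -0.2265 -0.1 0 0 0; 0.0159 -0.2265 -0.1 0 0 0"
}}

```text
t: 23.88
ee_pos: [489.5, -57.1, 24.4]
orientation: [-1.24, 1.167, -1.162]
ft_force: [-0.2, 0.4, -0.1]
width: 62.9
```

{"method": "servo_tool", "body": {
  "moves": "0 0 0 0 0 0; 0 0 0 0 0 0; 0 0 0 0 0 0; 0 0 0 0 0 0; 0 0 0 0 0 0; 0 0 0.02 0 0 0; 0 0 0.04 0 0 0",
  "hand": 170
}}

```text
t: 24.75
ee_pos: [490.7, -55.5, 66.8]
orientation: [-1.239, 1.162, -1.162]
ft_force: [0.3, 0.4, -0.2]
width: 38.0
```

{"method": "servo_tool", "body": {
  "moves": "0 0.05 0 0 0 0; -0.01 0.1 0 0 0 0; -0.02 0.115 0 0 0 0; -0.02 0.115 -0.02 0 0 0; -0.02 0.115 -0.034 0 0 0; -0.02 0.115 -0.038 0 0 0; -0.02 0.115 -0.0395 0 0 0; -0.02 0.115 -0.0395 0 0 0"
}}

```text
t: 25.75
ee_pos: [470.3, 58.8, 27.1]
orientation: [-1.239, 1.164, -1.162]
ft_force: [-3.0, 0.4, 9.9]
width: 38.5
```

Contact made; release, then go to box 4.

{"method": "servo_tool", "body": {
  "moves": "0 0 0 0 0 0; 0 0 0 0 0 0; 0 0 0 0 0 0; 0 0 0.03 0 0 0; 0 0 0.08 0 0 0; 0 0.05 0.1 0 0 0; 0 0.1 0.1 0 0 0; 0 0.1 0.1 0 0 0",
  "hand": 72
}}

```text
t: 26.75
ee_pos: [471.2, 161.9, 127.0]
orientation: [-1.238, 1.158, -1.16]
ft_force: [-0.8, -0.5, 0.6]
width: 63.3
```

```bash
python3 - <<'E'
from h import *
im=boxes()
cv2.imwrite("pics/top5c.png",cv2.resize(im["pixels"][110:270,165:345,::-1],None,fx=3.5,fy=3.5))
o=ctrl.get_obs(); print(o["ee_pos"],o["width"],o["ft_force"])
E
```

```text
box? 613.7 -48.2 sz 51.7 23.9 ang 3.8 z 33.9
box? 614.6 -77.2 sz 48.4 22.2 ang 0.9 z 34.1
box? 611.9 -18.6 sz 51.1 24.0 ang 4.4 z 34.2
box? 469.8 59.3 sz 22.2 22.2 ang 2.5 z 11.4
box? 441.7 -93.3 sz 49.0 23.5 ang 17.1 z 9.9
box? 426.0 160.6 sz 62.5 16.2 ang 5.2 z 24.7
[470.61471374 160.44358767 126.55380903] 62.90974734278125 [0.43205258 0.01457117 0.04777559]
```

View pics/top5c.png

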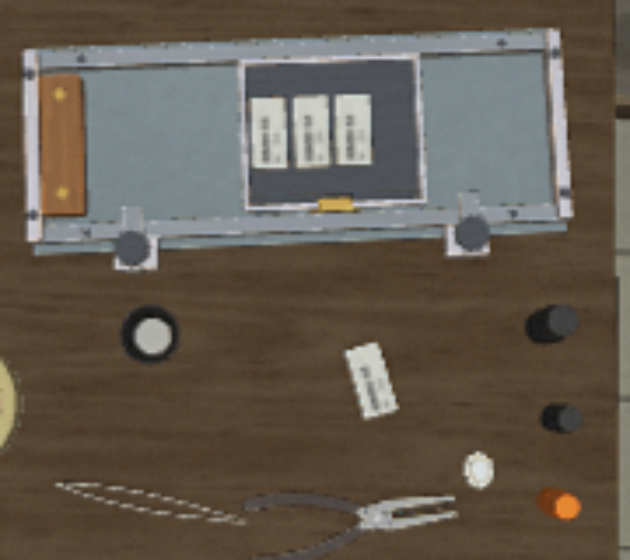

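{"method": "servo_tool", "body": {
  "moves": "-0.005 -0.05 0 0 0 3; -0.01 -0.1 0 0 0 6; -0.02 -0.16 0 0 0 10; -0.025 -0.22 0 0 0 13.5; -0.0289 -0.2533 0 0 0 13.5; -0.0289 -0.2533 -0.04 0 0 13.5; -0.0289 -0.2533 -0.08 0 0 13.5; -0.0289 -0.2533 -0.08 0 0 13.5"
}}

```text
t: 27.8
ee_pos: [439.0, -94.4, 44.3]
orientation: [-1.338, 0.993, -0.982]
ft_force: [-0.6, -0.4, 0.4]
width: 62.9
```

{"method": "servo_tool", "body": {
  "moves": "0 0 -0.015 0 0 0; 0 0 -0.0248 0 0 0; 0 0 -0.0248 0 0 0"
}}

```text
t: 28.18
ee_pos: [441.8, -93.9, 21.6]
orientation: [-1.336, 0.986, -0.986]
ft_force: [-0.3, -0.3, -0.6]
width: 63.1
```

{"method": "servo_tool", "body": {
  "moves": "0 0 0 0 0 0; 0 0 0 0 0 0; 0 0 0 0 0 0; 0 0 0 0 0 0; 0 0 0 0 0 0",
  "hand": 130
}}

```text
t: 28.8
ee_pos: [442.3, -94.0, 22.1]
orientation: [-1.336, 0.985, -0.987]
ft_force: [-0.7, 1.5, 6.6]
width: 49.6
```

{"method": "servo_tool", "body": {
  "moves": "0 0 0.02 0 0 0; 0 0 0.06 0 0 0; 0.02 0 0.08 0 0 -4; 0.07 -0.01 0.08 0 0 -8; 0.12 -0.0152 0.08 0 0 -13.5; 0.16 -0.0152 0.08 0 0 -13.5; 0.1749 -0.0152 0.08 0 0 -13.5; 0.1749 -0.0152 0.08 0 0 -13.5"
}}

```text
t: 29.8
ee_pos: [616.3, -109.0, 101.2]
orientation: [-1.239, 1.163, -1.161]
ft_force: [-0.8, -0.9, 0.0]
width: 50.0
```

{"method": "servo_tool", "body": {
  "moves": "0 0 -0.02 0 0 0; 0 0 -0.04 0 0 0; 0 0 -0.048 0 0 0; 0 0 -0.052 0 0 0; 0 0 -0.055 0 0 0; 0 0 -0.0557 0 0 0; 0 0 -0.0557 0 0 0"
}}

```text
t: 30.68
ee_pos: [617.1, -109.2, 46.4]
orientation: [-1.238, 1.162, -1.163]
ft_force: [0.4, 0.0, -0.1]
width: 49.9
```

{"method": "servo_tool", "body": {
  "moves": "0 0 0 0 0 0; 0 0 0 0 0 0; 0 0 0 0 0 0; 0 0 0.02 0 0 0; 0 0 0.05 0 0 0; -0.01 0.04 0.08 0 0 0; -0.02 0.1 0.08 0 0 0; -0.02 0.16 0.08 0 0 0",
  "hand": 72
}}

```text
t: 31.68
ee_pos: [596.8, 52.0, 128.2]
orientation: [-1.236, 1.162, -1.164]
ft_force: [1.6, 0.2, -0.2]
width: 63.2
```

{"method": "servo_tool", "body": {
  "moves": "-0.05 0.05 0 0 0 0; -0.1 0.08 0 0 0 0; -0.1 0.08 0 0 0 0; -0.1 0.08 0 0 0 0",
  "hand": 255
}}

```text
t: 32.17
ee_pos: [497.7, 131.2, 127.3]
orientation: [-1.237, 1.16, -1.162]
ft_force: [1.0, -0.8, -0.7]
width: 26.9
```

```bash
python3 - <<'E'
from h import *
im=boxes()
cv2.imwrite("pics/top6c.png",cv2.resize(im["pixels"][112:190,165:335,::-1],None,fx=4.7,fy=4.7,interpolation=cv2.INTER_CUBIC))
s=snap("side"); cv2.imwrite("pics/side6c.png",cv2.resize(s["pixels"][100:270,180:420,::-1],None,fx=3,fy=3))
o=ctrl.get_obs(); print(o["ee_pos"],o["width"],o["ft_force"])
E
```

```text
box? 610.7 -18.8 sz 48.7 22.0 ang 1.3 z 34.2
box? 470.1 60.1 sz 22.3 21.9 ang 29.1 z 10.6
[498.46123172 130.49617551 126.83559599] 18.67826941151798 [ 0.42760755 -0.39631768 -0.26030311]
```

View pics/top6c.png

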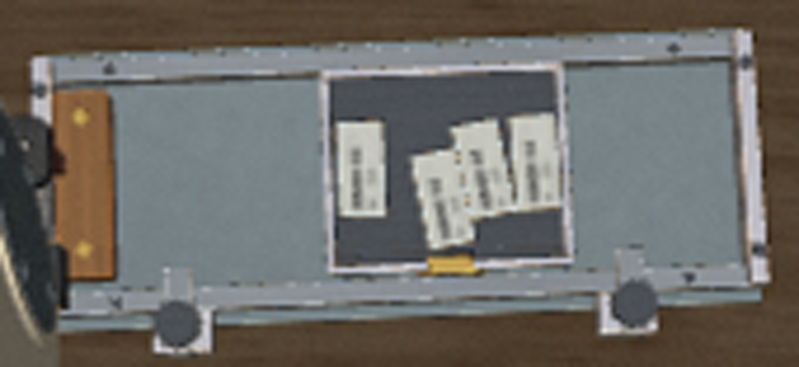

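View pics/side6c.png

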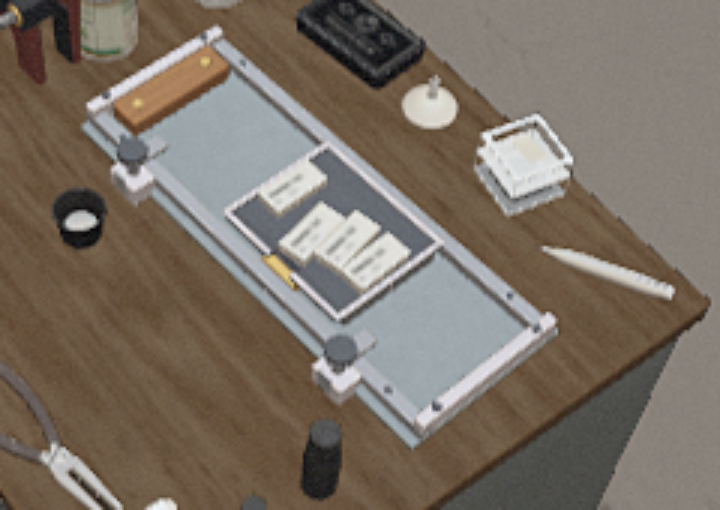

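```bash
python3 - <<'E'
from h import *
im=snap("top"); P=cloud(im)
def c1p(x,y): return (x+.5)/4.7-.5+165,(y+.5)/4.7-.5+112
def bed(p): 
    a=np.radians(3.62); Rm=np.array([[np.cos(a),-np.sin(a)],[np.sin(a),np.cos(a)]]); return (p[:2]-np.array([612.1,-38.6]))@Rm-np.array([0,-25])
for nm,cs in dict(b1=[(337,124),(382,122),(385,216),(340,216)],b2=[(412,157),(455,149),(474,240),(430,248)],b3=[(452,127),(496,119),(515,211),(470,218)],b4=[(510,118),(553,115),(562,204),(518,209)],notch=[(428,260),(474,258)]).items():
    z=34 if nm[0]=="b" else 27
    w=np.array([ray(im,*c1p(*c),z) for c in cs]); d=np.array([bed(q) for q in w])
    u,v=c1p(*np.mean(cs,0)); u,v=int(u),int(v)
    print(nm,"ctr world",w.mean(0).round(1),"deck",d.mean(0).round(1),d.round(1).tolist(),"z",P[v-6:v+7:3,u-2:u+3:2,2].round(0).tolist())
E
```

```text
b1 ctr world [610.5 -18.6  34. ] deck [-0.4 45. ] [[24.0, 56.4], [24.1, 33.1], [-25.3, 33.7], [-24.4, 56.9]] z [[34.0, 35.0, 36.0], [34.0, 33.0, 32.0], [36.0, 34.0, 35.0], [33.0, 33.0, 32.0], [31.0, 32.0, 35.0]]
b2 ctr world [596.1 -61.1  34. ] deck [-17.4   3.5] [[5.0, 18.4], [8.3, -4.1], [-39.8, -11.5], [-43.0, 11.3]] z [[34.0, 35.0, 33.0], [34.0, 34.0, 34.0], [38.0, 34.0, 33.0], [36.0, 34.0, 35.0], [902.0, 34.0, 37.0]]
b3 ctr world [612.2 -81.9  34. ] deck [ -2.6 -18.2] [[20.0, -3.1], [23.3, -26.2], [-25.6, -33.5], [-28.3, -10.0]] z [[34.0, 34.0, 34.0], [37.0, 35.0, 32.0], [35.0, 33.0, 36.0], [33.0, 33.0, 34.0], [36.0, 33.0, 34.0]]
b4 ctr world [ 616.6 -109.1   34. ] deck [  0.1 -45.6] [[23.5, -33.5], [24.2, -56.0], [-22.9, -58.0], [-24.6, -35.1]] z [[36.0, 35.0, 36.0], [30.0, 33.0, 35.0], [37.0, 34.0, 36.0], [33.0, 34.0, 36.0], [33.0, 36.0, 35.0]]
notch ctr world [565.6 -66.1  27. ] deck [-48.1   0.5] [[-48.1, 12.4], [-48.1, -11.5]] z [[33.0, 33.0, 34.0], [33.0, 32.0, 35.0], [19.0, 18.0, 20.0], [18.0, 16.0, 18.0], [20.0, 17.0, 21.0]]
```

{"method": "servo_tool", "body": {
  "moves": "0.025 -0.045 0 0 0 2; 0.05 -0.095 0 0 0 4; 0.075 -0.145 0 0 0 7; 0.099 -0.1897 0 0 0 8.6; 0.099 -0.1897 -0.03 0 0 8.6; 0.099 -0.1897 -0.05 0 0 8.6; 0.099 -0.1897 -0.05 0 0 8.6; 0.099 -0.1897 -0.05 0 0 8.6",
  "hand": 86
}}

```text
t: 33.33
ee_pos: [596.0, -58.6, 76.3]
orientation: [-1.303, 1.05, -1.05]
ft_force: [0.1, 0.6, 0.5]
width: 58.1
```

```bash
python3 - <<'E'
from h import *
s=snap("side"); cv2.imwrite("pics/side7c.png",cv2.resize(s["pixels"][100:230,200:380,::-1],None,fx=4,fy=4))
o=ctrl.get_obs(); print(o["ee_pos"],o["width"],o["ft_force"])
E
```

```text
[596.28105425 -58.50533069  76.71305525] 58.01798316849573 [0.58453646 0.71895529 0.55962841]
```

View pics/side7c.png

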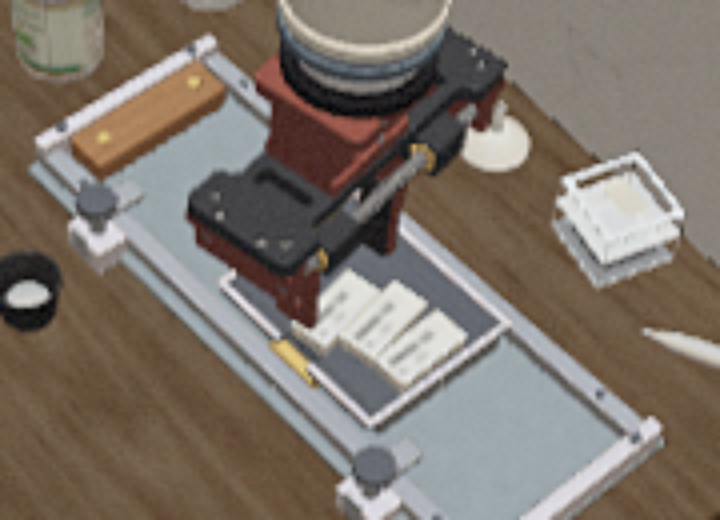

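{"method": "servo_tool", "body": {
  "moves": "0 0 -0.015 0 0 0; 0 0 -0.024 0 0 0; 0 0 -0.028 0 0 0; 0 0 -0.028 0 0 0"
}}

```text
t: 33.88
ee_pos: [595.5, -58.8, 47.5]
orientation: [-1.303, 1.051, -1.05]
ft_force: [-0.0, -0.2, 0.5]
width: 58.3
```

{"method": "servo_tool", "body": {
  "moves": "0 0 0 0 0 0; 0 0 0 0 0 0; 0 0 0 0 0 0; 0 0 0 0 0 0; 0 0 0 0 0 0",
  "hand": 130
}}

```text
t: 34.5
ee_pos: [595.9, -58.9, 48.1]
orientation: [-1.303, 1.05, -1.05]
ft_force: [-0.2, 0.7, 2.0]
width: 49.3
```

{"method": "servo_tool", "body": {
  "moves": "0 0 0.01 0 0 0; 0 0 0.015 0 0 0; 0.008 0.007 0.015 0 0 -4.3; 0.017 0.0136 0.015 0 0 -8.6; 0.017 0.0136 0.015 0 0 -8.6; 0.017 0.0136 0.006 0 0 -8.6; 0.017 0.0136 0.001 0 0 -8.6; 0.017 0.0136 0.0003 0 0 -8.6"
}}

```text
t: 35.5
ee_pos: [612.3, -45.5, 48.0]
orientation: [-1.239, 1.163, -1.161]
ft_force: [-0.3, 0.3, 7.0]
width: 49.8
```

{"method": "servo_tool", "body": {
  "moves": "0 0 0 0 0 0; 0 0 0 0 0 0; 0 0 0 0 0 0; 0 0 0 0 0 0; 0 0 0.03 0 0 0; 0 0 0.07 0 0 0; -0.05 0.03 0.08 0 0 0; -0.08 0.08 0.08 0 0 0",
  "hand": 86
}}

```text
t: 36.5
ee_pos: [531.7, 34.5, 129.3]
orientation: [-1.236, 1.163, -1.165]
ft_force: [0.3, 1.1, -0.0]
width: 58.0
```

{"method": "servo_tool", "body": {
  "moves": "-0.03 0.05 0 0 0 0; -0.04 0.1 0 0 0 0; -0.04 0.1 0 0 0 0; -0.04 0.1 0 0 0 0"
}}

```text
t: 37.0
ee_pos: [492.9, 134.6, 128.3]
orientation: [-1.239, 1.161, -1.162]
ft_force: [0.3, 0.1, -0.8]
width: 58.0
```

```bash
python3 - <<'E'
from h import *
im=boxes()
cv2.imwrite("pics/top8c.png",cv2.resize(im["pixels"][112:190,165:335,::-1],None,fx=4.7,fy=4.7,interpolation=cv2.INTER_CUBIC))
o=ctrl.get_obs(); print(o["ee_pos"],o["width"],o["ft_force"])
E
```

```text
box? 645.7 -169.0 sz 64.0 44.7 ang 51.4 z 6.8
box? 611.9 -18.8 sz 49.9 21.9 ang 1.1 z 34.2
box? 612.6 -47.8 sz 50.7 23.8 ang 4.1 z 34.1
box? 470.1 60.2 sz 22.1 21.8 ang 30.3 z 11.4
[493.08509346 134.07538359 128.2979829 ] 58.326580924938 [ 0.03190408  0.04974188 -0.35990027]
```

View pics/top8c.png

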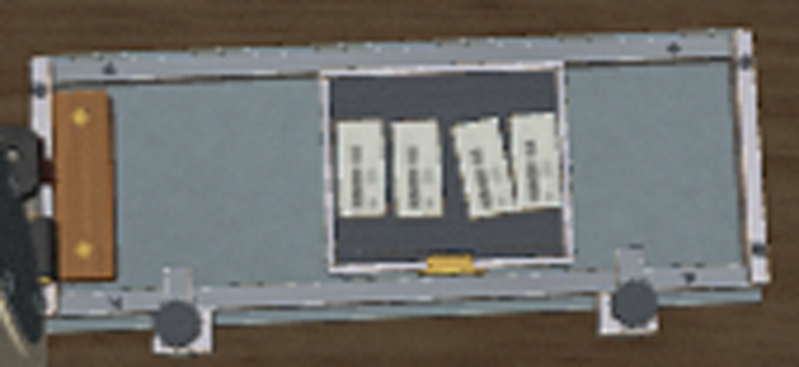

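{"method": "servo_tool", "body": {
  "moves": "0.02 -0.02 0 0 0 10; 0.04 -0.04 0 0 0 20; 0.06 -0.06 0 0 0 30; 0.08 -0.08 0 0 0 40; 0.1 -0.095 0 0 0 50; 0.1161 -0.1047 0 0 0 60; 0.1161 -0.1047 0 0 0 70; 0.1161 -0.1047 0 0 0 80",
  "hand": 255
}}

```text
t: 38.05
ee_pos: [609.1, 27.8, 127.9]
orientation: [-1.569, 0.085, -0.084]
ft_force: [-0.7, 0.4, 0.5]
width: 0.3
```

{"method": "servo_tool", "body": {
  "moves": "0 0 0 0 0 10; 0 0 -0.03 0 0 10; 0 0 -0.06 0 0 10; 0 0 -0.08 0 0 10; 0 0 -0.08 0 0 10"
}}

```text
t: 38.67
ee_pos: [607.9, 29.0, 46.7]
orientation: [-1.57, -0.046, 0.051]
ft_force: [-0.4, 0.2, 0.2]
width: 0.3
```

```bash
python3 - <<'E'
from h import *
s=snap("side"); cv2.imwrite("pics/side9c.png",cv2.resize(s["pixels"][100:230,200:380,::-1],None,fx=4,fy=4))
o=ctrl.get_obs(); print(o["ee_pos"],o["width"],o["ft_force"]); M=R.from_rotvec(o["orientation"]).as_matrix();print("yaw",np.degrees(np.arctan2(M[1,2],M[0,2])),M[:,1].round(4))
E
```

```text
[608.72451946  29.26961156  47.87819669] 0.6587861449193722 [0.68233609 0.75839382 0.18184911]
yaw 93.59244473605142 [-1.1e-03 -1.0e-04 -1.0e+00]
```

View pics/side9c.png

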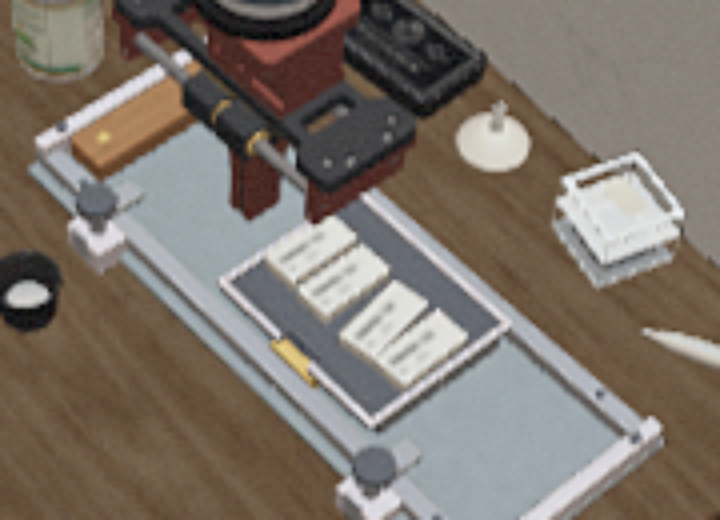

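{"method": "servo_tool", "body": {
  "moves": "0 0 -0.008 0 0 0; 0 0 -0.0145 0 0 0; 0.0003 -0.005 -0.0145 0 0 0; 0.0006 -0.01 -0.0145 0 0 0; 0.0009 -0.014 -0.0145 0 0 0; 0.0011 -0.018 -0.0145 0 0 0; 0.0014 -0.022 -0.0145 0 0 0; 0.0016 -0.026 -0.0145 0 0 0"
}}

```text
t: 39.72
ee_pos: [610.5, 3.8, 33.8]
orientation: [-1.57, -0.05, 0.05]
ft_force: [-0.3, 0.4, 0.3]
width: 0.6
```

{"method": "servo_tool", "body": {
  "moves": "0.0003 -0.004 0 0 0 0; 0.0005 -0.008 0 0 0 0; 0.0008 -0.012 0 0 0 0; 0.001 -0.016 0 0 0 0; 0.0013 -0.02 0 0 0 0; 0.0015 -0.024 0 0 0 0; 0.0018 -0.028 0 0 0 0; 0.002 -0.032 0 0 0 0"
}}

```text
t: 40.72
ee_pos: [612.5, -28.3, 33.8]
orientation: [-1.57, -0.05, 0.05]
ft_force: [-0.3, 0.3, -0.2]
width: 0.4
```

```bash
python3 - <<'E'
from h import *
s=snap("side"); cv2.imwrite("pics/side10c.png",cv2.resize(s["pixels"][100:230,200:380,::-1],None,fx=4,fy=4))
t=snap("top"); cv2.imwrite("pics/top10c.png",cv2.resize(t["pixels"][112:190,165:335,::-1],None,fx=4.7,fy=4.7,interpolation=cv2.INTER_CUBIC))
E
```

```text
(no output)
```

View pics/side10c.png

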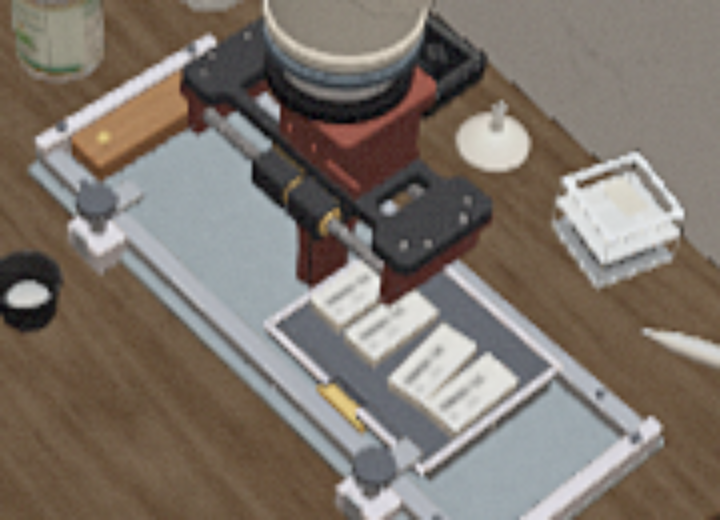

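View pics/top10c.png

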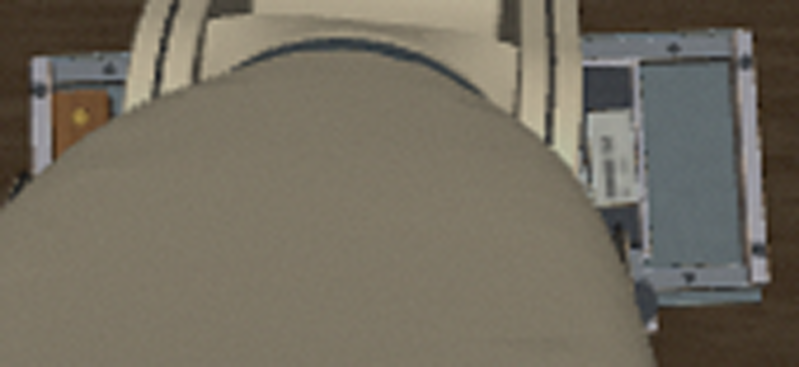

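{"method": "servo_tool", "body": {
  "moves": "0.0003 -0.004 0 0 0 0; 0.0005 -0.008 0 0 0 0; 0.0008 -0.012 0 0 0 0; 0.001 -0.016 0 0 0 0; 0.0013 -0.02 0 0 0 0; 0.0015 -0.024 0 0 0 0; 0.0018 -0.028 0 0 0 0; 0.002 -0.032 0 0 0 0"
}}

```text
t: 41.82
ee_pos: [614.5, -60.3, 33.8]
orientation: [-1.57, -0.05, 0.05]
ft_force: [-0.5, 1.0, 0.1]
width: 0.3
```

{"method": "servo_tool", "body": {
  "moves": "0.0002 -0.003 0 0 0 0; 0.0004 -0.006 0 0 0 0; 0.0006 -0.009 0 0 0 0; 0.0008 -0.012 0 0 0 0; 0.0009 -0.014 0 0 0 0"
}}

```text
t: 42.45
ee_pos: [615.4, -74.2, 33.8]
orientation: [-1.57, -0.05, 0.05]
ft_force: [0.5, -0.4, -0.2]
width: 0.4
```

```bash
python3 - <<'E'
from h import *
s=snap("side"); cv2.imwrite("pics/side11c.png",cv2.resize(s["pixels"][100:230,200:380,::-1],None,fx=4,fy=4))
t=snap("top"); cv2.imwrite("pics/top11c.png",cv2.resize(t["pixels"][112:190,245:335,::-1],None,fx=7,fy=7,interpolation=cv2.INTER_CUBIC))
E
```

```text
(no output)
```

View pics/side11c.png

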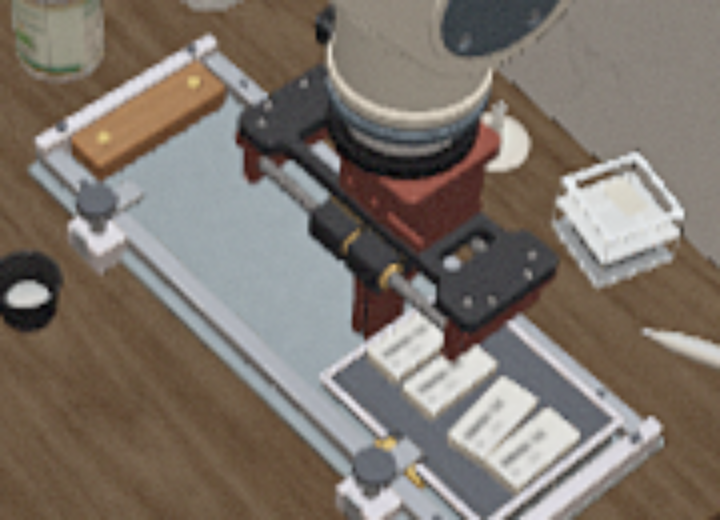

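View pics/top11c.png

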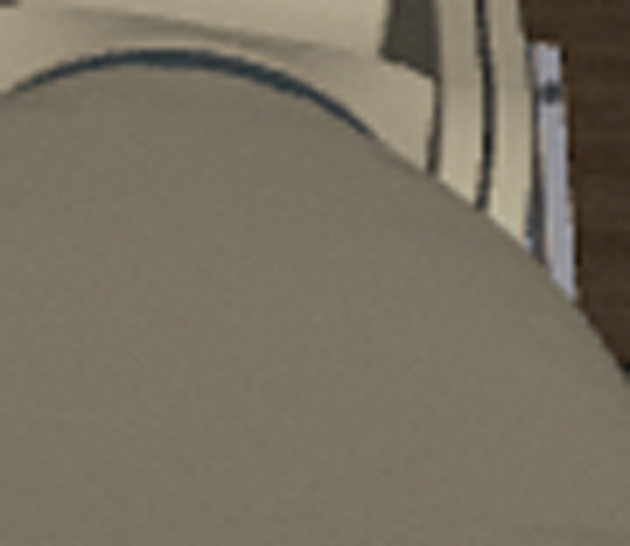

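{"method": "servo_tool", "body": {
  "moves": "0.0001 -0.002 0 0 0 0; 0.0003 -0.004 0 0 0 0"
}}

```text
t: 42.8
ee_pos: [615.7, -78.0, 33.8]
orientation: [-1.57, -0.05, 0.05]
ft_force: [0.6, 0.6, -0.1]
width: 0.1
```

{"method": "servo_tool", "body": {
  "moves": "0.0001 -0.0015 0 0 0 0; 0.0002 -0.003 0 0 0 0"
}}

```text
t: 43.05
ee_pos: [615.9, -80.5, 33.8]
orientation: [-1.569, -0.05, 0.049]
ft_force: [0.2, 8.6, 0.6]
width: 0.6
```

{"method": "servo_tool", "body": {
  "moves": "0.0001 -0.001 0 0 0 0; 0.0001 -0.002 0 0 0 0"
}}

```text
t: 43.3
ee_pos: [615.9, -80.6, 33.8]
orientation: [-1.567, -0.049, 0.049]
ft_force: [0.6, 16.6, 2.9]
width: 0.7
```

{"method": "servo_tool", "body": {
  "moves": "0 0.003 0 0 0 0; -0.0005 0.008 0 0 0 0; -0.001 0.015 0 0 0 0; -0.001 0.015 0.04 0 0 0; -0.001 0.015 0.09 0 0 0; -0.06 0.015 0.09 0 0 0; -0.12 0.04 0.09 0 0 0; -0.12 0.09 0.09 0 0 0"
}}

```text
t: 44.3
ee_pos: [491.0, 6.5, 123.4]
orientation: [-1.57, -0.044, 0.051]
ft_force: [1.6, 0.2, 0.7]
width: 0.5
```

{"method": "servo_tool", "body": {
  "moves": "0 0.05 0 0 0 0; 0 0.1 0 0 0 0; 0 0.1 0 0 0 0"
}}

```text
t: 44.68
ee_pos: [495.9, 109.8, 124.0]
orientation: [-1.57, -0.054, 0.053]
ft_force: [-0.7, -0.7, -0.6]
width: 0.4
```

```bash
python3 - <<'E'
from h import *
o=ctrl.get_obs(); print(o["ee_pos"])
t=snap("top"); np.savez("top12.npz",**{k:np.array(v) for k,v in t.items()})
cv2.imwrite("pics/top12.png",cv2.resize(t["pixels"][112:262,235:345,::-1],None,fx=4,fy=4,interpolation=cv2.INTER_CUBIC))
s=snap("side"); np.savez("side12.npz",**{k:np.array(v) for k,v in s.items()})
cv2.imwrite("pics/side12c.png",cv2.resize(s["pixels"][130:290,230:400,::-1],None,fx=3.7,fy=3.7))
E
```

```text
[495.94975901 109.78022685 123.99385952]
```

View pics/top12.png

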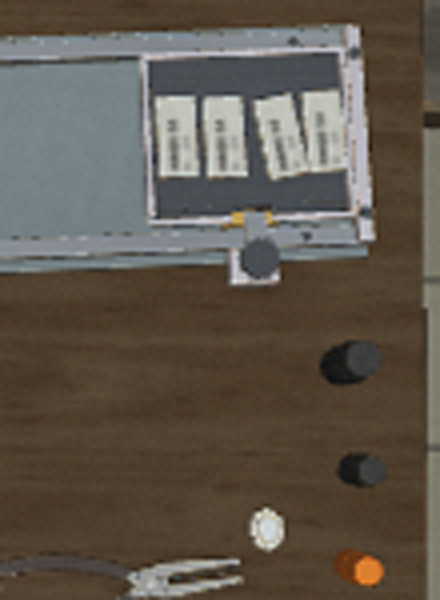

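View pics/side12c.png

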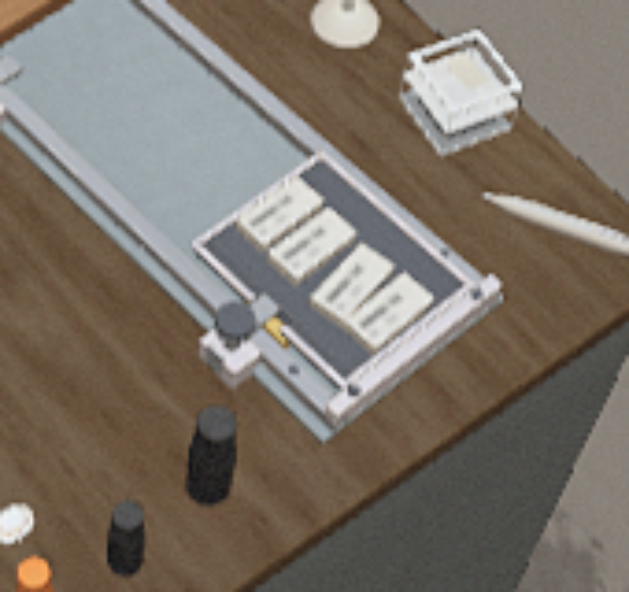

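```bash
python3 - <<'E'
from h import *
im=dict(np.load("top12.npz"))
a=np.radians(3.62); Rm=np.array([[np.cos(a),-np.sin(a)],[np.sin(a),np.cos(a)]])
def c(x,y,z): return ((ray(im,(x+.5)/4-.5+235,(y+.5)/4-.5+112,z)[:2]-np.array([612.1,-38.6]))@Rm).round(1)
for p in [(141,54),(149,223),(354,216),(344,50)]: print(c(*p,27))
print("bar inner edge",c(345,27,27),c(359,241,27),"notch",c(233,219,27),c(270,217,27))
for n in("top","side"):
    m=dict(np.load(n+"12.npz"));P=cloud(m)
    for nm,cc,z0,z1,r in(("punch",(417.5,-221),53,66,16),("LR",(541.2,-158.5),43,54,20)):
        k=(np.hypot(*(P[...,:2]-np.array(cc)).transpose(2,0,1))<r)&(P[...,2]>z0)&(P[...,2]<z1); r_=cv2.minAreaRect(P[k][:,:2].astype(np.float32));print(n,nm,np.round(r_[0],1),np.round(r_[1],1))
E
```

```text
[ 54.8 -52.6]
[-50.9 -52. ]
[ -52. -178.]
[  52.3 -178.8]
bar inner edge [  66.9 -180.4] [ -67.6 -180. ] notch [ -50.7 -103.5] [ -50.4 -126.3]
top punch [ 417.5 -222.8] [13.8 15.8]
top LR [ 540.7 -158.3] [21.5 21.8]
side punch [ 419.8 -223.4] [15.5 15.2]
side LR [ 543.7 -159.6] [24.4 20.6]
```

{"method": "servo_tool", "body": {
  "moves": "0 -0.05 0 0 0 0; -0.01 -0.105 0 0 0 0; -0.025 -0.16 0 0 0 0; -0.04 -0.215 0 0 0 0; -0.055 -0.27 0 0 0 0; -0.0774 -0.32 0 0 0 0; -0.0774 -0.33 0 0 0 0; -0.0774 -0.33 0 0 0 0",
  "hand": 120
}}

```text
t: 45.78
ee_pos: [418.1, -224.1, 123.8]
orientation: [-1.57, -0.048, 0.047]
ft_force: [0.1, -0.1, 0.4]
width: 46.5
```

```bash
python3 - <<'E'
from h import *
o=ctrl.get_obs(); print(o["ee_pos"],o["width"],o["qpos"])
s=snap("side"); 
cv2.imwrite("pics/side13c.png",cv2.resize(s["pixels"][130:320,200:400,::-1],None,fx=3,fy=3))
E
```

```text
[ 418.12906735 -224.1052296   123.78923358] 46.49817465937572 [-5.17159553e-01  3.94243473e-01  2.03588620e+00  1.59064494e-04
  7.11309304e-01 -2.14853280e+00]
```

View pics/side13c.png

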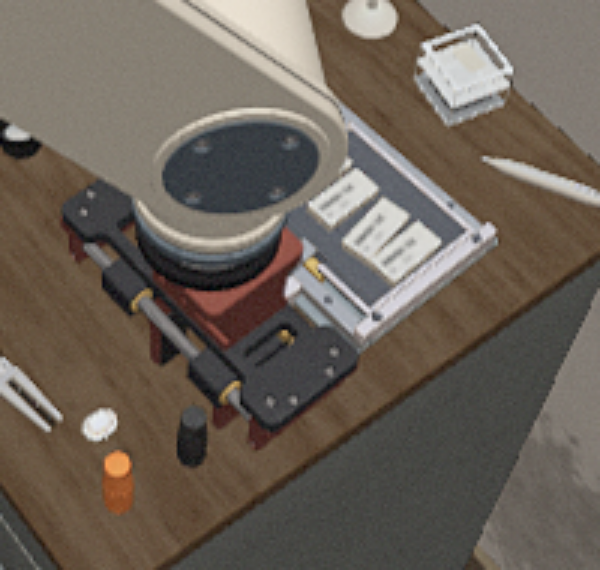

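{"method": "servo_tool", "body": {
  "moves": "0 0 -0.02 0 0 0; 0 0 -0.04 0 0 0; 0 0 -0.055 0 0 0; 0 0 -0.07 0 0 0; 0 0 -0.08 0 0 0; 0 0 -0.0855 0 0 0; 0 0 -0.0855 0 0 0"
}}

```text
t: 46.7
ee_pos: [418.5, -223.0, 38.0]
orientation: [-1.57, -0.05, 0.05]
ft_force: [0.6, -0.1, 0.1]
width: 46.9
```

{"method": "servo_tool", "body": {
  "moves": "0 0 0 0 0 0; 0 0 0 0 0 0; 0 0 0 0 0 0; 0 0 0 0 0 0; 0 0 0 0 0 0; 0 0 0 0 0 0",
  "hand": 240
}}

```text
t: 47.45
ee_pos: [418.7, -223.1, 38.5]
orientation: [-1.57, -0.05, 0.05]
ft_force: [-0.4, 0.2, 6.2]
width: 19.4
```

```bash
python3 - <<'E'
from h import *
o=ctrl.get_obs(); print(o["ee_pos"],o["width"],o["ft_force"])
s=snap("side"); 
cv2.imwrite("pics/side14c.png",cv2.resize(s["pixels"][180:320,200:350,::-1],None,fx=4,fy=4))
E
```

```text
[ 418.73577334 -223.09392107   38.54502629] 19.446256675586167 [-0.39428173  0.17275419  6.22312565]
```

View pics/side14c.png

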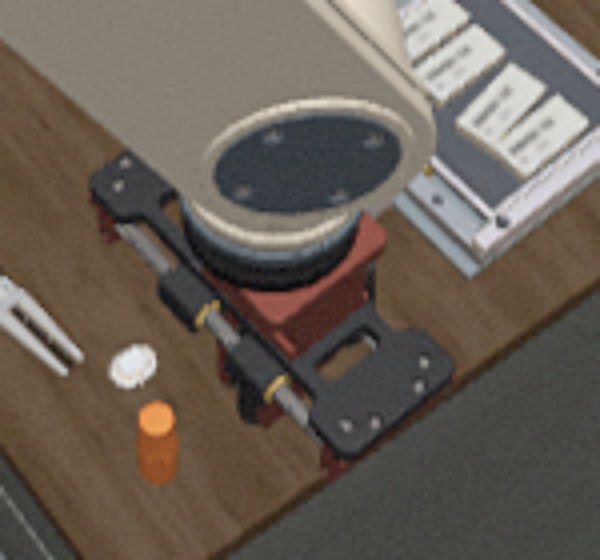

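{"method": "servo_tool", "body": {
  "moves": "0 0 0.03 0 0 0; 0 0 0.07 0 0 0; 0 0 0.1 0 0 0; 0.03 0.015 0.1 0 0 0; 0.07 0.035 0.1 0 0 0; 0.11 0.057 0.1 0 0 0; 0.1233 0.0641 0.1 0 0 0; 0.1233 0.0641 0.1 0 0 0"
}}

```text
t: 48.5
ee_pos: [541.6, -158.5, 137.8]
orientation: [-1.57, -0.05, 0.052]
ft_force: [0.1, -0.6, -0.8]
width: 19.8
```

{"method": "servo_tool", "body": {
  "moves": "0 0 -0.02 0 0 0; 0 0 -0.04 0 0 0; 0 0 -0.044 0 0 0; 0 0 -0.044 0 0 0"
}}

```text
t: 49.0
ee_pos: [541.0, -159.4, 94.3]
orientation: [-1.57, -0.049, 0.05]
ft_force: [0.3, -0.3, 0.0]
width: 19.6
```

```bash
python3 - <<'E'
from h import *
o=ctrl.get_obs(); print(o["ee_pos"],o["width"],o["ft_force"])
s=snap("side"); np.savez("side15.npz",**{k:np.array(v) for k,v in s.items()})
cv2.imwrite("pics/side15c.png",cv2.resize(s["pixels"][150:270,230:350,::-1],None,fx=5,fy=5,interpolation=cv2.INTER_CUBIC))
t=snap("top"); cv2.imwrite("pics/top15c.png",cv2.resize(t["pixels"][150:230,250:350,::-1],None,fx=5,fy=5))
E
```

```text
[ 541.01754172 -159.36617493   94.30836362] 19.60221550184474 [ 0.26201345 -0.32636587  0.04898124]
```

View pics/side15c.png

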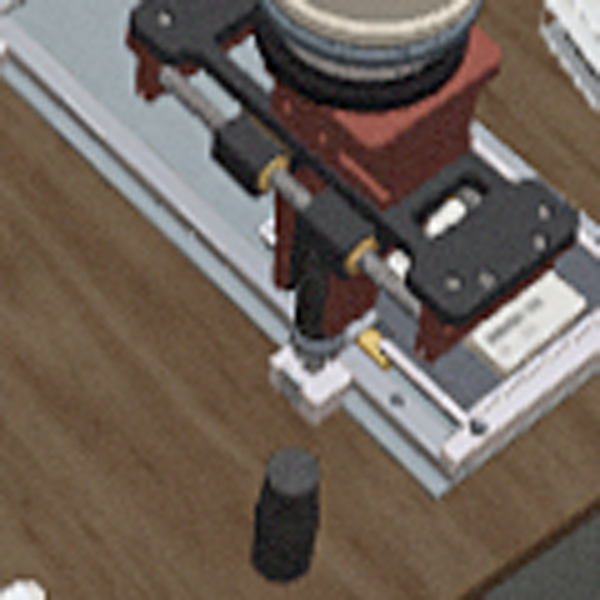

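View pics/top15c.png

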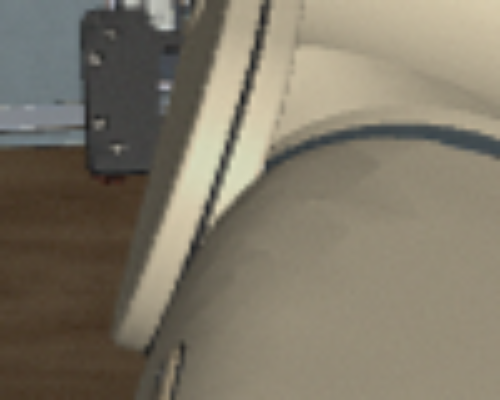

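```bash
python3 - <<'E'
from h import *
im=dict(np.load("side15.npz")); s12=dict(np.load("side12.npz"))
def proj(p):
    h=384;f=h/2/np.tan(np.radians(float(im["vertical_fov"]))/2); q=rot(im).T@(np.array(p)-im["xyz"]); return np.array([im["cx"]+f*q[0]/-q[2], im["cy"]-f*q[1]/-q[2]])
x0,y0,k=275,195,14
out=[]
for src in(im,s12):
    c=cv2.resize(src["pixels"][y0:y0+40,x0:x0+28,::-1],None,fx=k,fy=k,interpolation=cv2.INTER_CUBIC)
    def circ(cen,r,z,col):
        pts=[((proj([cen[0]+r*np.cos(t),cen[1]+r*np.sin(t),z])-[x0,y0]+.5)*k) for t in np.linspace(0,6.28,40)]
        cv2.polylines(c,[np.int32(pts)],True,col,1)
    circ((543.7,-159.6),12,48,(0,255,0)); 
    if src is im: circ((543.0,-160.0),10,56,(0,0,255)); circ((543,-160),10,76,(255,0,255))
    out.append(c)
cv2.imwrite("pics/z15.png",np.hstack(out))
E
```

```text
(no output)
```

View pics/z15.png

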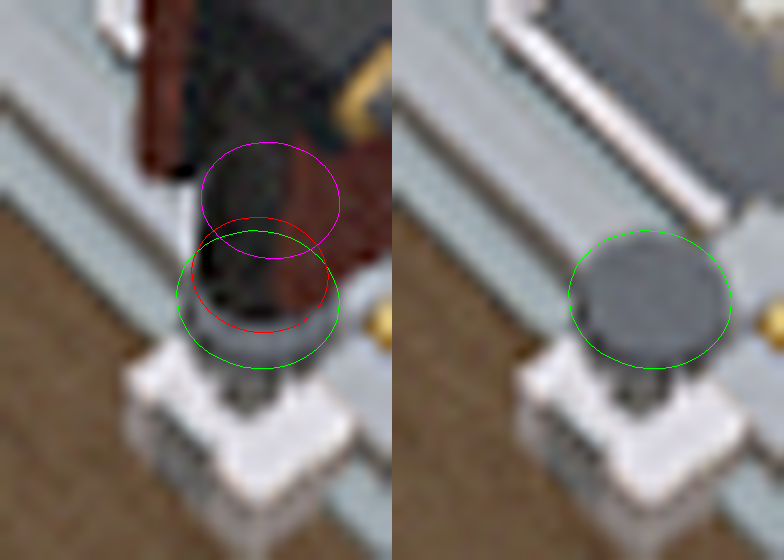

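{"method": "servo_tool", "body": {
  "moves": "0 0 -0.003 0 0 0; 0 0 -0.006 0 0 0; 0 0 -0.007 0 0 0; 0 0 -0.008 0 0 0"
}}

```text
t: 49.6
ee_pos: [541.9, -158.8, 86.2]
orientation: [-1.57, -0.05, 0.05]
ft_force: [-0.1, -0.2, 2.6]
width: 19.4
```

{"method": "servo_tool", "body": {
  "moves": "0 0 -0.001 0 0 0; 0 0 -0.002 0 0 0; 0 0 -0.002 0 0 0"
}}

```text
t: 49.98
ee_pos: [542.0, -158.9, 84.8]
orientation: [-1.57, -0.05, 0.05]
ft_force: [-1.8, 2.0, 5.7]
width: 19.6
```

{"method": "servo_tool", "body": {
  "moves": "0 0 -0.001 0 0 0; 0 0 -0.002 0 0 0; 0 0 -0.002 0 0 0"
}}

```text
t: 50.35
ee_pos: [541.9, -158.9, 82.4]
orientation: [-1.57, -0.05, 0.05]
ft_force: [-0.6, 1.0, 1.8]
width: 19.3
```

{"method": "servo_tool", "body": {
  "moves": "0 0 -0.001 0 0 0; 0 0 -0.002 0 0 0; 0 0 -0.002 0 0 0"
}}

```text
t: 50.72
ee_pos: [541.8, -158.9, 80.0]
orientation: [-1.57, -0.05, 0.05]
ft_force: [0.2, -0.2, -0.3]
width: 19.7
```

{"method": "servo_tool", "body": {
  "moves": "0 0 -0.001 0 0 0; 0 0 -0.002 0 0 0; 0 0 -0.003 0 0 0; 0 0 -0.004 0 0 0; 0 0 -0.004 0 0 0"
}}

```text
t: 51.35
ee_pos: [541.9, -158.9, 76.5]
orientation: [-1.57, -0.05, 0.05]
ft_force: [-0.7, 0.2, 3.8]
width: 19.5
```

{"method": "servo_tool", "body": {
  "moves": "0 0 -0.0005 0 0 0; 0 0 -0.001 0 0 0; 0 0 -0.001 0 0 0"
}}

```text
t: 51.72
ee_pos: [542.0, -158.9, 76.4]
orientation: [-1.57, -0.05, 0.05]
ft_force: [-3.4, 1.6, 13.5]
width: 19.7
```

{"method": "servo_tool", "body": {
  "moves": "0 0 0.01 0 0 0; 0 0 0.035 0 0 0; 0 0 0.063 0 0 0; -0.03 -0.015 0.063 0 0 0; -0.07 -0.035 0.063 0 0 0; -0.11 -0.057 0.063 0 0 0; -0.1233 -0.0641 0.063 0 0 0; -0.1233 -0.0641 0.063 0 0 0"
}}

```text
t: 52.72
ee_pos: [418.7, -223.5, 138.6]
orientation: [-1.571, -0.049, 0.048]
ft_force: [0.2, -0.6, -0.4]
width: 19.5
```

```bash
python3 - <<'E'
from h import *
o=ctrl.get_obs(); print(o["ee_pos"],o["width"],o["ft_force"])
s=snap("side"); cv2.imwrite("pics/side16c.png",cv2.resize(s["pixels"][130:300,220:390,::-1],None,fx=3.5,fy=3.5))
E
```

```text
[ 418.69450571 -223.46923512  138.58446406] 19.486119194390774 [ 0.17725213 -0.62454645 -0.36597446]
```

View pics/side16c.png

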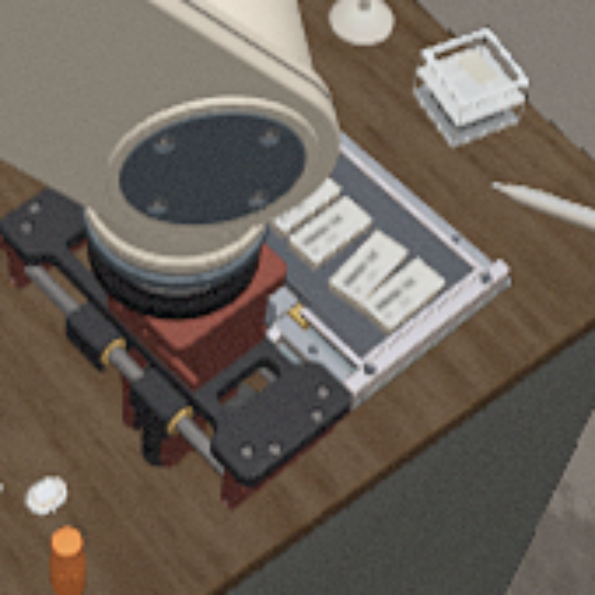

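Lower the punch to the cabinet top.

{"method": "servo_tool", "body": {
  "moves": "0 0 -0.03 0 0 0; 0 0 -0.06 0 0 0; 0 0 -0.085 0 0 0; 0 0 -0.094 0 0 0; 0 0 -0.097 0 0 0; 0 0 -0.099 0 0 0; 0 0 -0.0995 0 0 0; 0 0 -0.0995 0 0 0"
}}

```text
t: 53.78
ee_pos: [418.9, -223.2, 39.3]
orientation: [-1.571, -0.051, 0.049]
ft_force: [-1.0, 0.4, -1.1]
width: 19.7
```

{"method": "servo_tool", "body": {
  "moves": "0 0 -0.0005 0 0 0; 0 0 -0.0005 0 0 0"
}}

```text
t: 54.02
ee_pos: [418.8, -223.1, 38.6]
orientation: [-1.571, -0.05, 0.05]
ft_force: [0.5, -0.8, 2.5]
width: 19.5
```

{"method": "servo_tool", "body": {
  "moves": "0 0 0 0 0 0; 0 0 0 0 0 0; 0 0 0 0 0 0; 0 0 0 0 0 0; 0 0 0.03 0 0 0; 0 0 0.06 0 0 0; 0 0 0.1 0 0 0; 0 0 0.1 0 0 0",
  "hand": 120
}}

```text
t: 55.02
ee_pos: [420.2, -223.9, 140.7]
orientation: [-1.573, -0.054, 0.046]
ft_force: [0.1, 0.1, -0.2]
width: 46.4
```

{"method": "servo_tool", "body": {
  "moves": "0 0.05 0 0 0 0; 0 0.1 0 0 0 0; 0 0.15 0 0 0 0; 0 0.2 0 0 0 0; 0 0.25 0.03 0 0 0; 0 0.3 0.06 0 0 0; 0 0.35 0.06 0 0 0; 0 0.35 0.06 0 0 0"
}}

```text
t: 56.02
ee_pos: [418.2, 129.5, 197.8]
orientation: [-1.57, -0.054, 0.054]
ft_force: [-0.8, -0.5, -0.6]
width: 46.3
```

```bash
python3 - <<'E'
from h import *
o=ctrl.get_obs(); print(o["t"],o["ee_pos"],o["width"],o["ft_force"])
t=snap("top"); cv2.imwrite("pics/top17.png",cv2.resize(t["pixels"][112:262,235:345,::-1],None,fx=4,fy=4,interpolation=cv2.INTER_CUBIC))
s=snap("side"); cv2.imwrite("pics/side17.png",cv2.resize(s["pixels"][90:310,150:410,::-1],None,fx=3,fy=2.7))
for n,m in(("top",t),("side",s)):
    P=cloud(m)
    for nm,cc,z0,z1,r in(("punch",(418.5,-222.5),50,70,20),("LR",(542,-159),30,60,8),("LL",(528,71),30,60,8)):
        k=(np.hypot(*(P[...,:2]-np.array(cc)).transpose(2,0,1))<r)&(P[...,2]>z0)&(P[...,2]<z1); print(n,nm,k.sum(),np.median(P[k],0).round(1) if k.any() else None)
im=t
a=np.radians(3.62); Rm=np.array([[np.cos(a),-np.sin(a)],[np.sin(a),np.cos(a)]])
E
```

```text
56.025 [418.24698975 129.52839002 197.80299154] 46.27060167588332 [-0.81271882 -0.48585884 -0.61122589]
top punch 43 [ 417.4 -223.2   59. ]
top LR 35 [ 541.3 -158.8   38. ]
top LL 38 [527.8  70.4  47.9]
side punch 71 [ 418.6 -226.2   59.3]
side LR 39 [ 542.4 -159.3   39.7]
side LL 31 [527.6  70.   48.9]
```

View pics/top17.png

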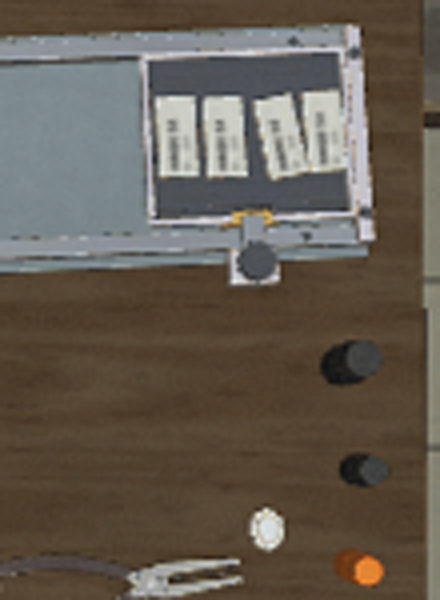

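View pics/side17.png

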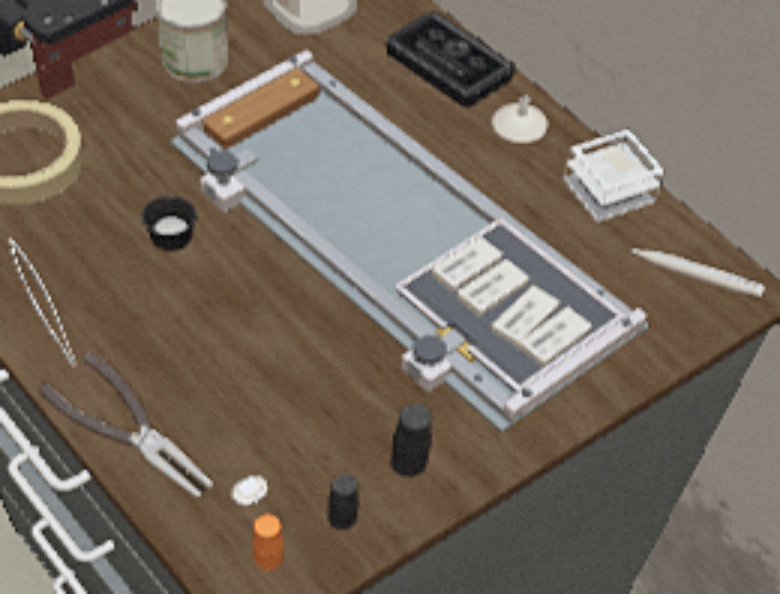

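{"method": "servo_tool", "body": {
  "moves": "0 0 0 0 0 0; 0 0 0 0 0 0; 0 0 0 0 0 0; 0 0 0 0 0 0"
}}

```text
t: 56.62
ee_pos: [418.7, 126.6, 198.3]
orientation: [-1.57, -0.049, 0.049]
ft_force: [-0.0, 0.5, 0.1]
width: 46.6
```

```bash
python3 -c "
from workcell import ctrl
print(ctrl.close_job())"
```

```text
the job is handed in; nothing more can be done
None
```

The job is done and was handed in at about 57 s of the 210 s allowed.

- **Loupe:** It is off the carriage and stands upright on the cabinet top. I moved it a second time to make room for a box grasp.
- **Boxes:** All four lie flat on the deck. After I laid them, one was found knocked aside towards the notch and had pushed two others a few millimetres. I re-laid that one. The two right-hand boxes are still slightly askew and nearly touch at one end, but they are inside the rim.
- **Carriage:** I pushed it on its centre line into the right bay, the one without the block. It glided at about 1 N or less. The highest force read was 17 N, against the stop. It measured within about 1 mm of home.
- **Latch:** I pressed the right latch with the smaller black punch, at no more than 13.5 N. In the last check its top was at 38.0 mm (top camera) and 39.7 mm (side camera), against 38 mm when home. The left latch is still up, at 48 to 49 mm.
- **Punch:** It is back upright on the cabinet top, and the arm is clear of everything.

None of the last checks failed. The two cameras disagree by up to about 3 mm on positions, slightly more than the roughly 2 mm calibration error.

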